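# Isolate a tripped bench breaker, take off the spent surge modules, and reset it

## Task

A surge has tripped the bench breaker: lift the clear hood and push the tripped lever fully off, then take every surge module with a red window off the rail (swing its lower end out and up, then lift its top lip off the rail) and put it in the steel tray, leaving the green ones hanging undisturbed. Only when all the red ones are in the tray, throw the lever fully on and close the hood again; the power must stay off while you take modules off. Do not push the other things on the bench about.

Things in the scene. Friction and masses are not known exactly. Their poses are not given: they have to be found in the camera images.
- breaker_box: (all sizes in mm) grey breaker box fixed to the bench, 130 deep (its x) x 100 wide (y) x 50 high, with a black breaker on it whose face is 68 above the bench. Origin: on the bench under the middle of the box and the lever's pivot; x points to its back (away from the robot), y left, z up. The pivot runs along y at x = 0, 58 above the bench
- breaker_lever (a joint): lever angle (rad): -0.5 fully off, leaning to the box's front (-x); -0.12 to 0.05 tripped, nearly upright; +0.5 fully on, leaning to the back (+x). Stays where left; takes about 2 N at its tip. When tripped, a catch inside stops it hard at +0.08; only pushing it fully off (past -0.45) frees the catch, and then it can be thrown fully on
- lever_tip (a point): top of the white lever, 44 from its pivot; the lever is 11 thick (along the box's x, the way it swings) and 20 wide (y), and stands 34 above the breaker's face when upright. z runs along the lever
- hood (a joint): angle of the clear hood (rad): 0 closed, 1.65 fully open at its stop. Light (0.12 kg); above about 1.0 it falls open and stays open, below that it falls shut
- hood_hinge (a point): middle of the hood's hinge line, 52 above the bench near the back of the box (x = +55 in the box's frame); the line runs along the box's y, and the front of the hood swings up and back. The hood is a clear box 105 x 96 x 60 high over the breaker
- hood_tab (a point): middle of the grip tab of the hood: black, 22 wide (box's y), 8 thick, sticking 36 straight out of the hood's front wall (this point is 22 out from the wall); closed, it lies level, 105 above the bench, 127 in front of the hinge and 53 above it; it turns with the hood. From above it can be taken across its 22 mm in any position of the hood
- rail_stand: bench stand fixed to the bench, 410 wide: two grey posts on a base plate, an aluminium mounting rail between them, a cable duct below. Origin: on the bench under the middle of the rail's front face; x points to the back (away from the robot), y left along the rail, z up. The rail is 4 thick (x = 0 to 4), 40 high (130 to 170 above the bench)
- rail_mid (a point): middle of the rail's top front edge, 170 above the bench. A module hangs by its top lip on the rail, its foot just under the rail, so it cannot be lifted straight up: swing its lower end out and up by about 0.35 rad about the lip's lower edge (a line 30 behind the module's centre and 21 above it), then lift it 20 or more still tilted
- tray_floor (a point): middle of the floor of the loose steel tray, 2 above its underside; the tray is 216 (its x) x 168 (its y), rim 10 high, 0.18 kg. It may get knocked aside
- spool: small solder spool with green rims, 34 across, 26 high; bystander, origin under it
- jar: small amber screw jar, 40 across, 48 high; bystander, origin under it
- spent_1_center (a point): centre of a light grey surge module with a RED window in front and a red lens on top (spent): a box 46 deep (x, back is +), 36 wide (y), 84 high (z), 0.12 to 0.2 kg. While it hangs its axes are the stand's, this point is 26 before the rail's front, 142 above the bench. It hangs 74 from its neighbours, 38 clear between boxes. May be absent
- spent_2_center (a point): the same as spent_1_center, another red one; may be absent. On the backs of all modules (30 of the 36 width): top lip, its roof 28 above the centre on the rail, its nib 8 down behind the rail at x = 30 to 34; a 3 mm rest pad near the centre's height against the rail; a foot 14.5 to 20 below the centre out to x = 30, reaching 4 under the rail with 2.5 play
- spent_3_center (a point): the same as spent_1_center, another red one; may be absent
- good_1_center (a point): centre of a module like spent_1_center in every size, but with a GREEN window and lens: still good, must stay hanging
- good_2_center (a point): the same as good_1_center, another green one
There are look-alikes about, which are no part of the job. Leave any pink or yellow look-alike of the part that bears spent_1_center alone.

How it is judged:
By the outcome, as a careful person would: the job done as asked, in the order asked, and still so for the second after the job is handed in, with the robot touching nothing.
Of spent_1, spent_2, spent_3 only 2 to 3 are there at a start; the rules pass over those that are not, and their reading is None.
At some moment in a run one of tray may be knocked a few centimetres aside while the robot is not near it.
Once in a run the grip may slacken for a moment while it holds something.
It also fails if it takes over 210 s, if anything falls off the work surface, if the arm or the gripper's body presses on something with over 40 N, if the wrist force passes 120 N, or if a joint passes its speed limit or range.

## Robot

A 7-joint arm with a two-finger parallel gripper is mounted at the origin on the work surface; the furniture and walls round the work are solid. World frame = base frame: x ahead of the robot, y to its left, z up, the work surface at z = 0. Lengths are in m, angles in rad, forces in N, time in s.
With the tool pointing down it reaches from about 0.425 to 0.875 m from the base axis. Payload 4.7 kg.
Tool frame: the origin (TCP) lies on the centre line of the jaws, within the pads' length; the fingertips stand ahead of it and the grasp point (between the pads) lies 2 mm behind it (nose_length is the z of the fingertips in the tool frame, in m); z points along the fingers, y is the line along which they close (so a half turn about z gives the same grasp; the last joint's range is limited). The gripper opens to 87 mm and grips with 3 to 60 N. Pads are 19 mm wide; open, the fingers measure 117 mm over their backs; the gripper's body (75 mm by 190 mm) begins 51 mm behind the grasp point.
Start: joints at [1.359, 0.321, -0.07, 1.45, 0.023, 1.371, -0.057], TCP at [0.146, -0.634, 0.24] pointing down, gripper open.
Joint ranges: [-2.86, 2.86], [-0.3, 2.09], [-1.38, 1.24], [0.06, 2.45], [-1.56, 4.7], [0.09, 2.05], [-2.69, 2.69]. Speed limits (rad/s): [2.57, 2.57, 3.14, 3.14, 3.14, 3.14, 3.14].

## Interface

Orientations are given as a rotation vector (axis times angle).
In Python, from bench import * gives the robot as it stands.
- The arm moves only by the tool send_rows, never from a script. Its arguments are lists of equal length, an entry for each row: "xyz": the shift along the tool's x, y, z in mm, a list of three; "dr": the turn, a rotation vector about the tool's x, y, z in rad, a list of three. A call has exactly 10 rows; each row is the pose to reach, as a shift and turn from the pose commanded when the call began, along the tool's axes at that moment; what a row does not reach only later rows make up. A row lasts 1/12 s, in which the tool goes at most 41.7 mm and 7.16 degrees, less where a joint would pass 70% of its speed; a pose out of reach is approached as far as the arm can. A call with a gripper value outside its range is refused whole. "jaw" is the finger opening in mm, from 0 to 87, set as the call begins (left out, the last holds). The fingers move at their own pace and stop on an object; "grip_force" is the grip in N (left out, the last holds). Time passes only in rows, so rows that repeat a pose let the fingers close, or fill a call up. It gives the time, the measured TCP pose, the force, the opening and the grip force at its end, in the units of the state.
- get_state(): the state, without advancing time (a new reading comes with each control period).
- get_image(name): name is "side" or "top"; returns the picture (400x640x3 uint8, red, green, blue); there is no depth.
- calibration(name): a dict with "vfov" (degrees; the focal length in pixels is half the picture's height over the tangent of half this angle, whatever the lens; pixels are square), "cx", "cy" (the principal point, pixels), "rvec" (rotation vector, rad) and "tvec" (3), from world to camera coordinates, as OpenCV has them. Camera axes: x right, y down, z forward; pixel columns grow to the right and rows downward; lengths in m; the calibration is good to about 2 mm. A picture is of the moment at which its call begins. calibration takes no time and is no camera call.
- close_job(): hands the job in; it is judged then, once.
The state is a dict: "time": time; "joint_positions": joint angles; "qd": joint speeds; "joint_torque": joint torques, N m; "position": TCP position; "tool_rot": TCP orientation; "ft_force": force on the tool from outside, world axes, zero at the start; "torque": the same for the moment, N m; "grip_width": opening from 0.0 (shut) to 1.0 (fully open); "grip_force": force on a finger pad.
Only numpy, scipy, OpenCV 4.12 (cv2) and the standard library are available. Lean on these libraries where they do the work, as an engineer would, in place of code of your own. Each camera call takes 0.05 s, during which the arm holds its last target. There are 200 camera calls.

## Working session

There is one attempt and no reset: what is moved stays moved. The work goes in short steps, Python scripts to look and compute and a tool call to move; the robot and the scene stay as the last step left them, time stands still between calls to the robot, and variables do not carry over. Pictures are saved under pics/ and viewed, at most 14 in all, crops included, and the job is handed in when it is done.

Besides the shell and the picture viewer there is one more tool, called after "Call:" by a JSON object that holds its "method" and its "body", one argument or row to a line. send_rows: Moves the arm, as the interface text tells. Its arguments: {"type":"object","properties":{"xyz":{"type":"array"},"dr":{"type":"array"},"jaw":{"type":"number"},"grip_force":{"type":"number"}},"required":["xyz","dr"]}

```bash
mkdir -p pics; cat > h.py <<'E'
from bench import *
import numpy as np, cv2
from scipy.spatial.transform import Rotation as R
def cal(n):
    c=calibration(n); f=200/np.tan(np.radians(c['vfov'])/2)
    return c,f,R.from_rotvec(c['rvec']).as_matrix(),np.array(c['tvec'])
def ray(n,u,v):
    c,f,Rm,t=cal(n); d=Rm.T@np.array([(u-c['cx'])/f,(v-c['cy'])/f,1]); return -Rm.T@t,d
def onz(n,u,v,z):
    o,d=ray(n,u,v); return o+d*(z-o[2])/d[2]
def proj(n,p):
    c,f,Rm,t=cal(n); q=Rm@np.array(p)+t; return f*q[0]/q[2]+c['cx'],f*q[1]/q[2]+c['cy']
def save(n,name):
    im=get_image(n); cv2.imwrite('pics/'+name+'.png',im[:,:,::-1]); return im
E
python3 - <<'E'
from h import *
for n in('side','top'):
    save(n,n+'0'); o,d=ray(n,320,200); print(n,o,d,calibration(n))
s=get_state(); print(s['position'],s['tool_rot'],s['time'],R.from_rotvec(s['tool_rot']).as_matrix().round(3))
print([k for k in s]); import bench; print([k for k in dir(bench) if k[0]!='_'])
E
```

```text
side [0.05268442 0.73789055 0.62792335] [ 0.37995164 -0.76642803 -0.51796583] {'vfov': 57.41013284738632, 'cx': 319.78133916467914, 'cy': 202.90833317410383, 'rvec': array([ 0.59662843, -2.4967757 ,  1.39663869]), 'tvec': array([0.37367578, 0.20310368, 0.8721589 ])}
top [0.35700403 0.01405517 1.14539306] [ 0.07093073 -0.01396896 -0.99738743] {'vfov': 54.91059132687615, 'cx': 319.26987273138843, 'cy': 199.19379343306693, 'rvec': array([ 2.20228016, -2.17800964,  0.09363147]), 'tvec': array([-0.00446086,  0.43964818,  1.11636207])}
[ 0.14534204 -0.63307315  0.23857969] [-3.11992517e+00 -3.53719933e-01  4.69560296e-04] 0.1 [[ 0.975  0.224 -0.   ]
 [ 0.224 -0.975  0.002]
 [-0.    -0.002 -1.   ]]
['time', 'joint_positions', 'qd', 'joint_torque', 'position', 'tool_rot', 'ft_force', 'torque', 'grip_force', 'grip_width']
['MotionError', 'calibration', 'close_job', 'get_image', 'get_state', 'nose_length']
```

View pics/side0.png

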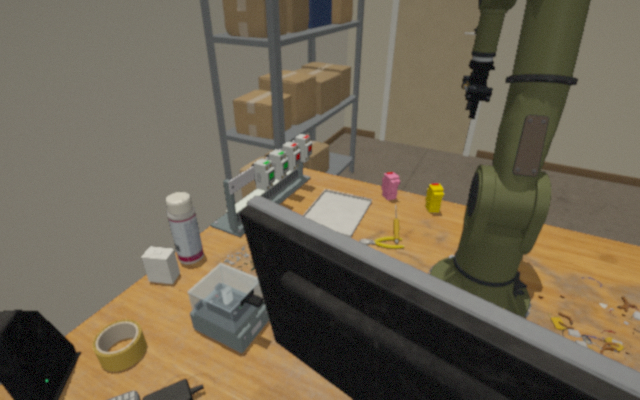

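View pics/top0.png

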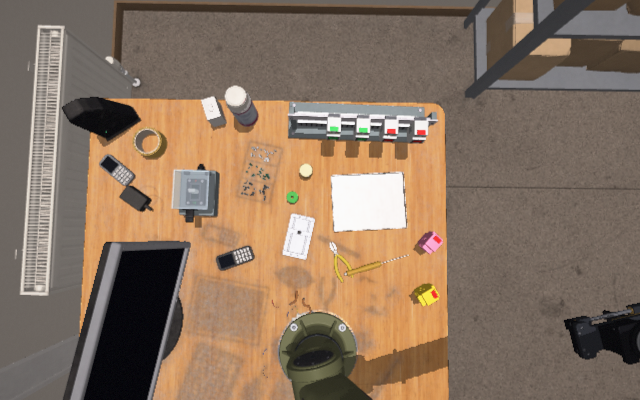

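```bash
python3 - <<'E'
from h import *
t=cv2.imread('pics/top0.png'); s=cv2.imread('pics/side0.png')
a=cv2.resize(t[95:165,280:445],(800,339),interpolation=cv2.INTER_CUBIC)
b=cv2.resize(s[130:230,215:325],(286,260),interpolation=cv2.INTER_CUBIC)
c=cv2.resize(t[160:225,160:225],(260,260),interpolation=cv2.INTER_CUBIC)
d=cv2.resize(s[255:355,180:280],(254,260),interpolation=cv2.INTER_CUBIC)
cv2.imwrite('pics/c0.png',np.vstack([a[:339],np.hstack([b,c,d])[:,:800]])[:600])
for n,im in(('top',t),('side',s)):
    h=cv2.cvtColor(im,cv2.COLOR_BGR2HSV)
    for nm,lo,hi in(('red',(172,120,90),(180,255,255)),('red0',(0,150,90),(6,255,255)),('green',(50,110,60),(80,255,255))):
        k,_,st,ce=cv2.connectedComponentsWithStats(cv2.inRange(h,lo,hi))
        for i in range(1,k):
            if st[i,4]>5: print(n,nm,st[i],ce[i].round(1))
E
```

```text
top red [433 236   9   8  19] [437.4 239.3]
top red0 [387 129   8   5  34] [390.9 130.9]
top red0 [417 130   8   5  36] [420.9 132. ]
top red0 [386 140   7   1   7] [389. 140.]
top red0 [414 141   7   1   7] [417. 141.]
top red0 [434 236   6   7  20] [436.8 239.1]
top red0 [431 291   6   7  26] [433.8 293.9]
top green [330 127   8   5  33] [333.6 128.6]
top green [359 128   8   5  35] [362.8 129.7]
top green [329 137   9   2  16] [332.6 137.6]
top green [358 138   8   2  13] [360.9 138.6]
top green [287 192  11  11  92] [292.  196.9]
side red [387 172   6   3  11] [389.4 173.3]
side red [179 257   6   4  10] [181.3 258.5]
side red0 [309 146   2   5   8] [309.5 147.6]
side red0 [297 154   3   5  10] [298.  155.9]
side red0 [432 183   6   1   6] [434.5 183. ]
side green [265 161   4   3   8] [266.4 162.2]
side green [284 162   4   7  20] [285.4 165.1]
side green [269 172   5   7  26] [271.2 174.9]
side green [ 45 379   4   4  13] [ 46.4 380.4]
```

View pics/c0.png

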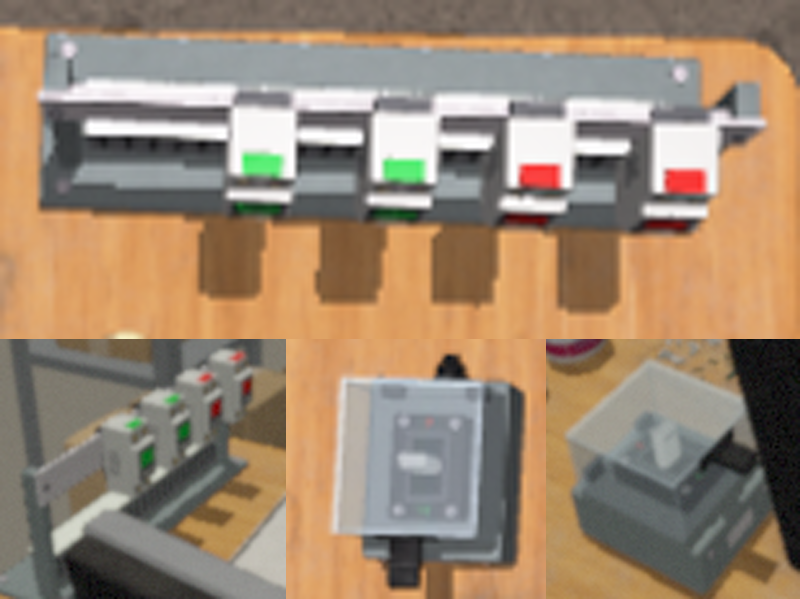

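```bash
python3 - <<'E'
from h import *
import bench
print('nose',bench.nose_length if not callable(bench.nose_length) else bench.nose_length())
t=cv2.imread('pics/top0.png')
# rail strip rows per column
g=t.astype(int).sum(2)/3
for u in (295,305,312,318,347,376,405,432): 
    print(u,g[108:127,u].astype(int))
for nm,p in (('g1',(333.6,128.6)),('g2',(362.8,129.7)),('r1',(390.9,130.9)),('r2',(420.9,132))): print(nm,onz('top',*p,.185))
print('r1 col',g[112:146,386].astype(int)); print('r2 col',g[112:146,416].astype(int))
print('hood corners',[onz('top',*p,.112).round(4)[:2] for p in((174.7,170.2),(209.2,170.2),(207.2,209.7),(171.7,209))])
h=cv2.cvtColor(t,cv2.COLOR_BGR2HSV)
m=cv2.inRange(h,(0,0,0),(180,255,55))[195:235,175:215]
k,_,st,ce=cv2.connectedComponentsWithStats(m)
for i in range(1,k):
    if st[i,4]>15: print('tab',st[i]+[175,195,0,0,0],ce[i]+[175,195],onz('top',*(ce[i]+[175,195]),.105))
for z in(.09,.102): print('lever',onz('top',193,191,z))
w=cv2.inRange(h,(0,0,195),(180,40,255)); w[:165]=0;w[240:]=0;w[:,:325]=0;w[:,415:]=0
c=max(cv2.findContours(w,0,2)[0],key=cv2.contourArea); r=cv2.minAreaRect(c); print(r,onz('top',*r[0],.006))
print([onz('top',*p,.01).round(3) for p in cv2.boxPoints(r)])
for nm,p in(('jar',(306,171)),('spool',(292,197))): print(nm,onz('top',*p,.03))
E
```

```text
nose 0.017
295 [156 155 150 132 183 242 240 231  97  98  99  91  65  59  59  60  61  60
  60]
305 [153 155 155 193 242 243 235 223  98  98 100 138 226 250 237  53  54  58
  74]
312 [157 155 154 171 226 248 244 232 167  97  99 116 205 251 237  77  45  51
  67]
318 [156 156 155 155 205 249 244 241 230  98  97  97 188 250 243 160  59  59
  68]
347 [160 159 159 158 158 213 249 239 236 228  95  96  96 160 240 247 199  30
  34]
376 [157 157 158 159 158 158 212 249 245 241 226  90 100 100 161 241 250 236
  55]
405 [154 154 154 155 154 153 154 193 242 241 230 218  98  97  99 137 225 250
 237]
432 [164 163 163 163 153 145 146 148 149 151 150 189 218  99  88  62  87 142
 162]
g1 [ 0.60729228 -0.0319989   0.185     ]
g2 [ 0.60548905 -0.10619652  0.185     ]
r1 [ 0.60338597 -0.17770739  0.185     ]
r2 [ 0.60160523 -0.25417204  0.185     ]
r1 col [156 158 177 192 133 124 135 198 245 245 245 246 246 246 246 247 245 241
 240 239 233 188  67 157 240 240 173  46  47  79 129 162 161 160]
r2 col [153 152 152 162 175 150 117 123 188 245 243 243 244 244 244 245 245 243
 235 237 236 234 207  78  92 192 241 206  56  41  73 130 159 161]
hood corners [array([0.5065, 0.3918]), array([0.5076, 0.2993]), array([0.401 , 0.3012]), array([0.4018, 0.3959])]
tab [186 210   9   6  45] [189.64444444 212.24444444] [0.39390708 0.3500549  0.105     ]
tab [186 217   7   5  25] [188.36 218.68] [0.37656921 0.35288686 0.105     ]
lever [0.4527848  0.34777965 0.09      ]
lever [0.45169576 0.34398514 0.102     ]
((368.07318115234375, 201.39088439941406), (56.395626068115234, 72.00559997558594), 86.98721313476562) [ 0.43553677 -0.1448138   0.006     ]
[array([ 0.512, -0.033,  0.01 ]), array([ 0.526, -0.247,  0.01 ]), array([ 0.359, -0.255,  0.01 ]), array([ 0.346, -0.043,  0.01 ])]
jar [0.5207423  0.04020359 0.03      ]
spool [0.44412361 0.07984526 0.03      ]
```

```bash
cat >> h.py <<'E'
def Rt(psi,tau=0,flip=True):
    c,s=np.cos(psi),np.sin(psi)
    M=np.array([[-c,-s,0],[-s,c,0],[0,0,-1]]).T
    return M@R.from_rotvec([0,-tau,0]).as_matrix()
def plan(wps,start=None):
    s=get_state()
    P,Q=(np.array(s['position']),R.from_rotvec(s['tool_rot']).as_matrix()) if start is None else start
    for p,M in wps:
        p=np.array(p); d=Q.T@(p-P)*1000; r=R.from_matrix(Q.T@M).as_rotvec()
        print('xyz',d.round(1).tolist(),'dr',r.round(4).tolist(),'len',round(np.linalg.norm(d)),round(np.linalg.norm(r),2)); P,Q=p,M
def st():
    s=get_state(); M=R.from_rotvec(s['tool_rot']).as_matrix()
    print('t',round(s['time'],2),'p',np.array(s['position']).round(4),'yaw',round(np.arctan2(-M[1,0],-M[0,0]),3),'tau',round(np.arctan2(-M[:2,2]@M[:2,0]/np.hypot(*M[:2,0]),-M[2,2]),3),'F',np.array(s['ft_force']).round(1),'w',round(s['grip_width']*87,1),'gf',round(s['grip_force'],1),'q',np.array(s['joint_positions']).round(2))
E
python3 - <<'E'
from h import *
y0=.2255
Rz=lambda a: R.from_euler('z',a).as_matrix()@np.diag([1,-1,-1.])
plan([((.40,-.50,.30),Rz(y0+.96)),((.5,-.22,.30),Rz(y0+1.92)),((.53,.05,.30),Rt(-.03)),((.44,.30,.27),Rt(-.03)),((.379,.350,.18),Rt(-.03))])
print(onz('top',347,112.9,.17),onz('top',305,110.8,.17),onz('top',405,114.8,.17))
print('front r1',onz('top',386,133.5,.184),'r2',onz('top',416,134.5,.184))
st()
E
```

```text
xyz [278.0, -72.8, -61.3] dr [-0.0016, -0.0007, -0.9597] len 294 0.96
xyz [297.1, -12.6, 0.0] dr [0.0, 0.0, -0.96] len 297 0.96
xyz [210.3, 171.9, 0.0] dr [0.0, 0.0, -0.9661] len 272 0.97
xyz [97.5, 247.2, 30.0] dr [0.0, 0.0, 0.0] len 267 0.0
xyz [62.5, 48.1, 90.0] dr [0.0, 0.0, 0.0] len 120 0.0
[ 0.65294042 -0.06705686  0.17      ] [0.65689552 0.0415605  0.17      ] [ 0.65010424 -0.21743407  0.17      ]
front r1 [ 0.59675501 -0.16540189  0.184     ] r2 [ 0.59522632 -0.24188691  0.184     ]
t 0.1 p [ 0.1453 -0.6331  0.2386] yaw -2.916 tau 0.0 F [-0.4  0.4  0.5] w 87.3 gf 0.0 q [ 1.36  0.32 -0.07  1.45  0.02  1.37 -0.06]
```

Call:
{"method": "send_rows", "body": {
  "xyz": [
    [28,-7,-6],
    [56,-15,-12],
    [83,-22,-18],
    [111,-29,-25],
    [139,-36,-31],
    [167,-44,-37],
    [195,-51,-43],
    [222,-58,-49],
    [250,-66,-55],
    [278,-73,-61]
  ],
  "dr": [
    [0,0,-0.096],
    [0,0,-0.192],
    [0,0,-0.288],
    [0,0,-0.384],
    [0,0,-0.48],
    [0,0,-0.576],
    [0,0,-0.672],
    [0,0,-0.768],
    [0,0,-0.864],
    [0,0,-0.96]
  ],
  "jaw": 50,
  "grip_force": 12
}}

```text
time: 0.93
position: [0.401, -0.4991, 0.3004]
tool_rot: [-2.601, -1.761, 0.0]
ft_force: [0.3, -0.0, -0.3]
grip_width: 0.575
grip_force: 0.0
```

Call:
{"method": "send_rows", "body": {
  "xyz": [
    [30,-1,0],
    [59,-2.5,0],
    [89,-4,0],
    [119,-5,0],
    [148,-6,0],
    [178,-7.5,0],
    [208,-9,0],
    [238,-10,0],
    [267,-11,0],
    [297,-12.6,0]
  ],
  "dr": [
    [0,0,-0.096],
    [0,0,-0.192],
    [0,0,-0.288],
    [0,0,-0.384],
    [0,0,-0.48],
    [0,0,-0.576],
    [0,0,-0.672],
    [0,0,-0.768],
    [0,0,-0.864],
    [0,0,-0.96]
  ]
}}

```text
time: 1.77
position: [0.5, -0.2188, 0.3001]
tool_rot: [-1.494, -2.763, 0.001]
ft_force: [-0.2, 0.4, 0.6]
grip_width: 0.573
grip_force: 0.0
```

Call:
{"method": "send_rows", "body": {
  "xyz": [
    [21,17,0],
    [42,34,0],
    [63,52,0],
    [84,69,0],
    [105,86,0],
    [126,103,0],
    [147,120,0],
    [168,137,0],
    [189,155,0],
    [210,172,0]
  ],
  "dr": [
    [0,0,-0.0965],
    [0,0,-0.193],
    [0,0,-0.29],
    [0,0,-0.386],
    [0,0,-0.483],
    [0,0,-0.58],
    [0,0,-0.676],
    [0,0,-0.773],
    [0,0,-0.87],
    [0,0,-0.966]
  ]
}}

```text
time: 2.6
position: [0.5298, 0.0509, 0.3003]
tool_rot: [-0.04, -3.141, 0.001]
ft_force: [0.2, -0.8, 0.0]
grip_width: 0.574
grip_force: 0.0
```

```bash
python3 - <<'E'
from h import *
st(); plan([((.44,.30,.27),Rt(-.03)),((.379,.350,.18),Rt(-.03))])
E
```

```text
t 2.6 p [0.5298 0.0509 0.3003] yaw -0.025 tau -0.0 F [ 0.2 -0.8  0. ] w 49.9 gf 0.0 q [ 0.67  0.11 -0.88  1.62  0.08  1.45  1.34]
xyz [96.1, 246.8, 30.2] dr [-0.0004, -0.0003, 0.0048] len 267 0.0
xyz [62.5, 48.1, 90.0] dr [0.0, 0.0, 0.0] len 120 0.0
```

Call:
{"method": "send_rows", "body": {
  "xyz": [
    [10,25,3],
    [19,49,6],
    [29,74,9],
    [38,99,12],
    [48,123,15],
    [58,148,18],
    [67,173,21],
    [77,197,24],
    [86,222,27],
    [96,247,30]
  ],
  "dr": [
    [0,0,0],
    [0,0,0],
    [0,0,0],
    [0,0,0],
    [0,0,0],
    [0,0,0],
    [0,0,0],
    [0,0,0],
    [0,0,0],
    [0,0,0]
  ]
}}

```text
time: 3.43
position: [0.4409, 0.3001, 0.2701]
tool_rot: [0.048, 3.141, -0.001]
ft_force: [0.8, 0.3, 0.8]
grip_width: 0.575
grip_force: 0.0
```

Call:
{"method": "send_rows", "body": {
  "xyz": [
    [6,5,9],
    [12.5,10,18],
    [19,14,27],
    [25,19,36],
    [31,24,45],
    [37.5,29,54],
    [44,34,63],
    [50,38,72],
    [56,43,81],
    [62.5,48,90]
  ],
  "dr": [
    [0,0,0],
    [0,0,0],
    [0,0,0],
    [0,0,0],
    [0,0,0],
    [0,0,0],
    [0,0,0],
    [0,0,0],
    [0,0,0],
    [0,0,0]
  ]
}}

```text
time: 4.27
position: [0.38, 0.3495, 0.1796]
tool_rot: [0.047, 3.141, -0.0]
ft_force: [0.4, -0.4, 0.0]
grip_width: 0.576
grip_force: 0.0
```

```bash
python3 - <<'E'
from h import *
st(); a=save('top','t1')[150:250,130:255]; b=save('side','s1')[240:360,170:320]
cv2.imwrite('pics/c1.png',np.vstack([cv2.resize(a,(500,400)),cv2.resize(b,(500,400))])[:800,:,::-1][::1])
cv2.imwrite('pics/c1.png',np.hstack([cv2.resize(a,(400,320),interpolation=2),cv2.resize(b,(400,320),interpolation=2)])[:,:,::-1])
E
```

```text
t 4.27 p [0.38   0.3495 0.1796] yaw -0.03 tau 0.0 F [ 0.4 -0.4  0. ] w 50.1 gf 0.0 q [ 0.21  0.21 -1.1   1.83  0.2   1.22  0.59]
```

View pics/c1.png

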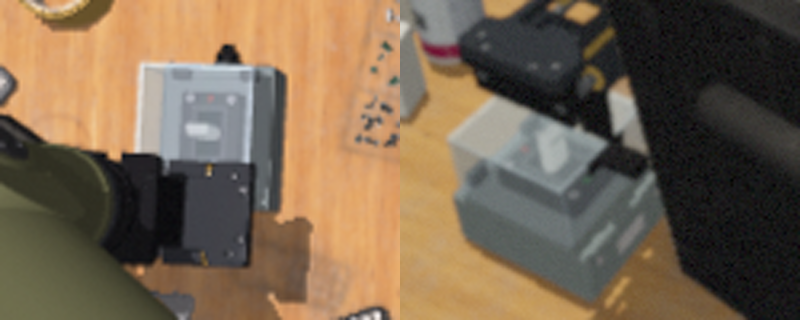

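Call:
{"method": "send_rows", "body": {
  "xyz": [
    [0,0,9],
    [0,0,18],
    [0,0,27],
    [0,0,36],
    [0,0,45],
    [0,0,54],
    [0,0,62],
    [0,0,69],
    [0,0,69],
    [0,0,69]
  ],
  "dr": [
    [0,0,0],
    [0,0,0],
    [0,0,0],
    [0,0,0],
    [0,0,0],
    [0,0,0],
    [0,0,0],
    [0,0,0],
    [0,0,0],
    [0,0,0]
  ]
}}

```text
time: 5.2
position: [0.3802, 0.3492, 0.1112]
tool_rot: [-0.046, -3.14, 0.0]
ft_force: [0.8, 1.0, 1.0]
grip_width: 0.575
grip_force: 0.0
```

Call:
{"method": "send_rows", "body": {
  "xyz": [
    [0,0,0],
    [0,0,0],
    [0,0,0],
    [0,0,0],
    [0,0,0],
    [0,0,0],
    [0,0,0],
    [0,0,0],
    [0,0,0],
    [0,0,0]
  ],
  "dr": [
    [0,0,0],
    [0,0,0],
    [0,0,0],
    [0,0,0],
    [0,0,0],
    [0,0,0],
    [0,0,0],
    [0,0,0],
    [0,0,0],
    [0,0,0]
  ],
  "jaw": 15
}}

```text
time: 6.03
position: [0.3806, 0.3499, 0.1117]
tool_rot: [0.046, 3.141, 0.002]
ft_force: [1.5, 4.1, -0.4]
grip_width: 0.249
grip_force: 12.0
```

```bash
python3 - <<'E'
from h import *
st()
# arc rows (tool frame: x=-boxx, z=down) for tab, theta steps
r,a0=.1376,np.arctan2(53,127)
for th in np.linspace(0,1.4,15):
    print(round(th,2),[round(1000*(r*np.cos(a0+th)-.127)),0,round(-1000*(r*np.sin(a0+th)-.053))])
E
```

```text
t 6.03 p [0.3806 0.3499 0.1117] yaw -0.029 tau 0.001 F [ 1.5  4.1 -0.4] w 21.6 gf 12.0 q [ 0.15  0.3  -1.06  1.9   0.29  1.1   0.52]
0.0 [0, 0, 0]
0.1 [-6, 0, -12]
0.2 [-13, 0, -24]
0.3 [-21, 0, -35]
0.4 [-31, 0, -45]
0.5 [-41, 0, -54]
0.6 [-52, 0, -62]
0.7 [-64, 0, -69]
0.8 [-77, 0, -75]
0.9 [-90, 0, -79]
1.0 [-103, 0, -82]
1.1 [-117, 0, -84]
1.2 [-130, 0, -85]
1.3 [-144, 0, -84]
1.4 [-158, 0, -81]
```

Call:
{"method": "send_rows", "body": {
  "xyz": [
    [-4,0,-9],
    [-9,0,-18],
    [-15,0,-27],
    [-21,0,-35],
    [-28,0,-43],
    [-36,0,-50],
    [-44,0,-56],
    [-52,0,-62],
    [-61,0,-67],
    [-70,0,-72]
  ],
  "dr": [
    [0,0,0],
    [0,0,0],
    [0,0,0],
    [0,0,0],
    [0,0,0],
    [0,0,0],
    [0,0,0],
    [0,0,0],
    [0,0,0],
    [0,0,0]
  ]
}}

```text
time: 6.87
position: [0.4499, 0.3486, 0.1844]
tool_rot: [-0.045, -3.14, -0.003]
ft_force: [0.5, 6.1, -1.3]
grip_width: 0.254
grip_force: 12.0
```

```bash
python3 - <<'E'
from h import *
st()
E
```

```text
t 6.87 p [0.4499 0.3486 0.1844] yaw -0.029 tau -0.001 F [ 0.5  6.1 -1.3] w 22.1 gf 12.0 q [ 0.16  0.34 -1.04  1.7   0.31  1.27  0.6 ]
```

Call:
{"method": "send_rows", "body": {
  "xyz": [
    [-9,0,-4],
    [-18,0,-7],
    [-28,0,-9],
    [-38,0,-11],
    [-47,0,-12],
    [-56,0,-13],
    [-65,0,-13],
    [-74,0,-12],
    [-74,0,-12],
    [-74,0,-12]
  ],
  "dr": [
    [0,0,0],
    [0,0,0],
    [0,0,0],
    [0,0,0],
    [0,0,0],
    [0,0,0],
    [0,0,0],
    [0,0,0],
    [0,0,0],
    [0,0,0]
  ]
}}

```text
time: 7.7
position: [0.5247, 0.3472, 0.1966]
tool_rot: [0.046, 3.141, 0.007]
ft_force: [0.7, 6.5, 1.6]
grip_width: 0.248
grip_force: 12.0
```

Call:
{"method": "send_rows", "body": {
  "xyz": [
    [0,0,0],
    [0,0,0],
    [0,0,0],
    [0,0,0],
    [0,0,0],
    [0,0,-15],
    [0,0,-30],
    [0,0,-45],
    [0,0,-60],
    [0,0,-70]
  ],
  "dr": [
    [0,0,0],
    [0,0,0],
    [0,0,0],
    [0,0,0],
    [0,0,0],
    [0,0,0],
    [0,0,0],
    [0,0,0],
    [0,0,0],
    [0,0,0]
  ],
  "jaw": 50
}}

```text
time: 8.53
position: [0.5246, 0.3446, 0.2668]
tool_rot: [0.048, 3.14, -0.0]
ft_force: [-0.4, -0.1, -0.9]
grip_width: 0.572
grip_force: 0.0
```

```bash
python3 - <<'E'
from h import *
st(); a=save('top','t2')[130:250,130:255]; b=save('side','s2')[240:360,170:320]
cv2.imwrite('pics/c2.png',np.hstack([cv2.resize(a,(400,384),interpolation=2),cv2.resize(b,(400,384),interpolation=2)])[:,:,::-1])
plan([((.452,.347,.20),Rt(-.025))])
E
```

```text
t 8.53 p [0.5246 0.3446 0.2668] yaw -0.03 tau 0.001 F [-0.4 -0.1 -0.9] w 49.8 gf 0.0 q [ 0.12  0.42 -1.    1.44  0.35  1.46  0.67]
xyz [73.1, -0.6, 67.0] dr [0.001, 0.0023, -0.0052] len 99 0.01
```

View pics/c2.png

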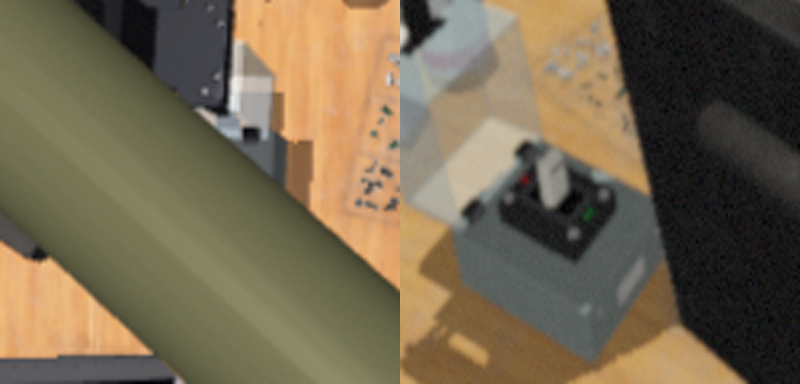

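```bash
python3 - <<'E'
from h import *
for p in((.4515,.347,.102),(.4515,.347,.068),(.4465,.347,.102),(.4515,.352,.102)): print(np.round(proj('side',p),1))
im=cv2.imread('pics/s2.png')[280:312,215:245]; g=im.astype(int).sum(2)//3
for r in range(0,32,3): print(280+r,g[r])
E
```

```text
[226.7 288.2]
[228.8 300.4]
[228.7 289.1]
[225.1 289.9]
280 [161 158 156 150 147 145 144 141 141 141 143 144 143 142 143 143 146 145
 147 146 147 144 147 144 144 140 145 145 147 147]
283 [165 149 140 142 152 155 149 135 130 134 142 148 149 147 143 142 138 139
 140 140 143 143 146 144 145 144 142 142 141 141]
286 [ 40  28  39  50  58  67  73  83  84  89  98 115 127 135 132 128 132 136
 139 143 145 144 143 141 142 142 142 141 143 141]
289 [ 75  54  57  62  67  74  92 103 116 129 138 143 143 141 138 123 105  95
  93 101 112 117 127 134 142 144 143 145 144 146]
292 [ 93  78  69  57  37  54  99 138 151 155 148 139 121 112 116 121 109  79
  62  62  74  81  85  87  92  91 102 115 127 133]
295 [ 67  55  45  31  36  39  83 128 149 153 149 143 136 137 136 139 130  99
  60  38  25  31  36  41  41  53  74 104 129 138]
298 [ 31  33  40  39  36  32  41  86 132 149 151 148 138 140 139 136 132 110
  75  41  38  39  36  36  28  35  30  27  30  41]
301 [ 44  47  40  31  19  10  17  58 117 143 151 152 146 139 130 112  84  49
  24   3   2  10  11  27  39  45  38  40  38  64]
304 [ 28  30  32  34  38  42  43  45  58  88 106 113 104  84  49  26   0  13
   9  20  20  37  41  41  36  39  31  31  25  23]
307 [31 31 31 27 29 29 31 29 36 33 36 40 35 43 40 39 31 31 33 37 46 39 34 36
 45 44 34 35 32 30]
310 [34 25 33 26 29 36 24 30 23 30 24 33 28 30 28 31 37 41 53 50 47 42 30 29
 30 27 30 31 32 33]
```

Call:
{"method": "send_rows", "body": {
  "xyz": [
    [7,0,7],
    [15,0,13],
    [22,0,20],
    [29,0,27],
    [37,0,33],
    [44,0,40],
    [51,0,47],
    [58,0,54],
    [66,0,60],
    [73,-0.6,67]
  ],
  "dr": [
    [0,0,0],
    [0,0,0],
    [0,0,0],
    [0,0,0],
    [0,0,0],
    [0,0,0],
    [0,0,0],
    [0,0,0],
    [0,0,0],
    [0,0,-0.005]
  ]
}}

```text
time: 9.47
position: [0.4505, 0.3467, 0.198]
tool_rot: [0.038, 3.141, 0.0]
ft_force: [-1.3, 0.1, 0.7]
grip_width: 0.576
grip_force: 0.0
```

Call:
{"method": "send_rows", "body": {
  "xyz": [
    [0,0,12],
    [0,0,25],
    [0,0,38],
    [0,0,51],
    [0,0,64],
    [0,0,77],
    [0,0,88],
    [0,0,98],
    [0,0,104],
    [0,0,104]
  ],
  "dr": [
    [0,0,0],
    [0,0,0],
    [0,0,0],
    [0,0,0],
    [0,0,0],
    [0,0,0],
    [0,0,0],
    [0,0,0],
    [0,0,0],
    [0,0,0]
  ]
}}

```text
time: 10.3
position: [0.4507, 0.346, 0.0929]
tool_rot: [-0.039, -3.139, 0.002]
ft_force: [-0.4, 0.4, -0.3]
grip_width: 0.573
grip_force: 0.0
```

Call:
{"method": "send_rows", "body": {
  "xyz": [
    [0,0,0],
    [0,0,0],
    [0,0,0],
    [0,0,0],
    [0,0,0],
    [0,0,0],
    [0,0,0],
    [0,0,0],
    [0,0,0],
    [0,0,0]
  ],
  "dr": [
    [0,0,0],
    [0,0,0],
    [0,0,0],
    [0,0,0],
    [0,0,0],
    [0,0,0],
    [0,0,0],
    [0,0,0],
    [0,0,0],
    [0,0,0]
  ],
  "jaw": 10
}}

```text
time: 11.13
position: [0.4516, 0.3485, 0.0951]
tool_rot: [0.037, 3.14, 0.006]
ft_force: [1.5, 5.1, -2.2]
grip_width: 0.23
grip_force: 12.0
```

```bash
python3 - <<'E'
from h import *
st()
E
```

```text
t 11.13 p [0.4516 0.3485 0.0951] yaw -0.024 tau 0.001 F [ 1.5  5.1 -2.2] w 20.0 gf 12.0 q [ 0.11  0.44 -0.98  1.8   0.4   1.12  0.54]
```

Call:
{"method": "send_rows", "body": {
  "xyz": [
    [2.5,1,0],
    [5,1,0.5],
    [7.5,1,1],
    [10,1,1.5],
    [12.5,1,2],
    [15,1,3],
    [17.5,1,4],
    [20,1,4.5],
    [21,1,4.5],
    [21,1,4.5]
  ],
  "dr": [
    [0,0,0],
    [0,0,0],
    [0,0,0],
    [0,0,0],
    [0,0,0],
    [0,0,0],
    [0,0,0],
    [0,0,0],
    [0,0,0],
    [0,0,0]
  ]
}}

```text
time: 11.97
position: [0.4349, 0.349, 0.0919]
tool_rot: [0.041, 3.133, 0.006]
ft_force: [7.7, 3.3, 1.2]
grip_width: 0.231
grip_force: 12.0
```

```bash
python3 - <<'E'
from h import *
st()
E
```

```text
t 11.97 p [0.4349 0.349  0.0919] yaw -0.026 tau 0.009 F [7.7 3.3 1.2] w 20.1 gf 12.0 q [ 0.11  0.41 -0.99  1.83  0.39  1.1   0.52]
```

Call:
{"method": "send_rows", "body": {
  "xyz": [
    [21,1,4],
    [17,1,4],
    [17,1,4],
    [17,1,4],
    [17,1,0],
    [17,1,-20],
    [17,1,-55],
    [17,1,-95],
    [17,1,-135],
    [17,1,-170]
  ],
  "dr": [
    [0,0,0],
    [0,0,0],
    [0,0,0],
    [0,0,0],
    [0,0,0],
    [0,0,0],
    [0,0,0],
    [0,0,0],
    [0,0,0],
    [0,0,0]
  ],
  "jaw": 50
}}

```text
time: 12.8
position: [0.4135, 0.3497, 0.2629]
tool_rot: [0.039, 3.14, 0.001]
ft_force: [1.9, 0.5, -0.1]
grip_width: 0.57
grip_force: 0.0
```

```bash
python3 - <<'E'
from h import *
st(); 
plan([((.53,.10,.34),Rt(-.0257,.1)),((.54,-.15,.34),Rt(-.0257,.25)),((.6181,-.2530,.27),Rt(-.0257,.35))])
E
```

```text
t 12.8 p [0.4135 0.3497 0.2629] yaw -0.025 tau 0.001 F [ 1.9  0.5 -0.1] w 49.6 gf 0.0 q [ 0.23  0.2  -1.1   1.66  0.19  1.39  0.65]
xyz [-122.6, -246.7, -77.1] dr [0.0007, -0.0988, 0.0011] len 286 0.1
xyz [-16.3, -249.7, 1.6] dr [-0.0, -0.15, 0.0] len 250 0.15
xyz [-60.9, -101.0, 87.8] dr [-0.0, -0.1, 0.0] len 147 0.1
```

```bash
python3 - <<'E'
from h import *
b=save('side','s3')[260:330,190:270]
cv2.imwrite('pics/c3.png',cv2.resize(b,(480,420),interpolation=2)[:,:,::-1])
for th in(-.5,0,.5): print(np.round((np.array(proj('side',(.4515+.044*np.sin(th),.349,.058+.044*np.cos(th))))-[190,260])*6))
E
```

```text
[270. 207.]
[216. 173.]
[168. 164.]
```

View pics/c3.png

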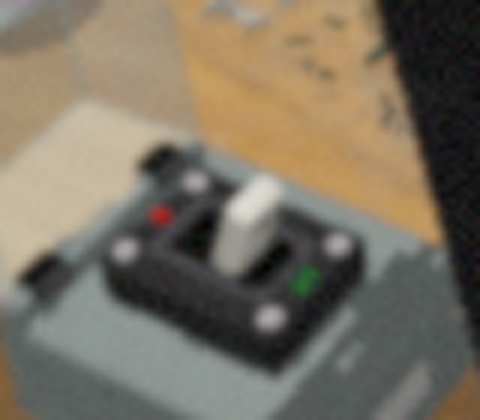

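Call:
{"method": "send_rows", "body": {
  "xyz": [
    [-12,-25,-8],
    [-25,-49,-15],
    [-37,-74,-23],
    [-49,-99,-31],
    [-61,-123,-39],
    [-74,-148,-46],
    [-86,-173,-54],
    [-98,-197,-62],
    [-110,-222,-69],
    [-122.6,-246.7,-77]
  ],
  "dr": [
    [0,-0.01,0],
    [0,-0.02,0],
    [0,-0.03,0],
    [0,-0.04,0],
    [0,-0.05,0],
    [0,-0.06,0],
    [0,-0.07,0],
    [0,-0.08,0],
    [0,-0.09,0],
    [0,-0.1,0]
  ]
}}

```text
time: 13.68
position: [0.5302, 0.0983, 0.3375]
tool_rot: [0.038, 3.041, -0.003]
ft_force: [-0.0, -0.8, 0.1]
grip_width: 0.573
grip_force: 0.0
```

Call:
{"method": "send_rows", "body": {
  "xyz": [
    [-2,-25,0],
    [-3,-50,0],
    [-5,-75,0],
    [-6,-100,1],
    [-8,-125,1],
    [-10,-150,1],
    [-11,-175,1],
    [-13,-200,1],
    [-15,-225,1.5],
    [-16,-250,1.6]
  ],
  "dr": [
    [0,-0.015,0],
    [0,-0.03,0],
    [0,-0.045,0],
    [0,-0.06,0],
    [0,-0.075,0],
    [0,-0.09,0],
    [0,-0.105,0],
    [0,-0.12,0],
    [0,-0.135,0],
    [0,-0.15,0]
  ]
}}

```text
time: 14.52
position: [0.5397, -0.1518, 0.3371]
tool_rot: [0.036, 2.891, -0.005]
ft_force: [0.6, 0.2, 0.1]
grip_width: 0.575
grip_force: 0.0
```

```bash
python3 - <<'E'
from h import *
st(); 
plan([((.6181,-.2530,.27),Rt(-.0257,.35)),((.6181,-.2530,.159),Rt(-.0257,.35))])
E
```

```text
t 14.52 p [ 0.5397 -0.1518  0.3371] yaw -0.025 tau 0.251 F [0.6 0.2 0.1] w 50.0 gf 0.0 q [ 0.9  -0.07 -0.59  1.7  -0.11  1.25  1.87]
xyz [-61.7, -99.2, 85.1] dr [-0.0001, -0.0993, 0.001] len 145 0.1
xyz [38.1, 0.0, 104.3] dr [0.0, 0.0, 0.0] len 111 0.0
```

```bash
python3 - <<'E'
from h import *
im=cv2.imread('pics/s3.png'); g=im.min(2)
for r in range(286,310): print(r,g[r,220:244])
for th in(-.5,-.4,-.3):
  for dx in(-5.5,5.5):
    print(th,dx,[np.round(proj('side',(.4515+.044*np.sin(th)+dx/1e3*np.cos(th),.349+dy,.058+.044*np.cos(th)-dx/1e3*np.sin(th))),1) for dy in(-.01,.01)])
E
```

```text
286 [ 65  76  81  96 122 137 142 139 134 128 115 102  95  95  91  93  90  92
  90  86  87  86  87  91]
287 [ 62  76  82  91 112 130 136 140 142 140 139 128 119 111 105  95  92  91
  90  92  90  92  91  91]
288 [ 80 105 112 111 104 109 119 134 138 141 142 147 141 139 131 118 107  98
  95  95  92  92  94  95]
289 [103 135 148 142 112  84  91 106 123 132 137 152 167 177 174 155 137 119
 113 107  97  89  88  95]
290 [113 145 159 152 115  72  61  72  93 109 134 165 190 199 198 185 164 145
 130 122 109 101  96  92]
291 [ 92 119 131 126  93  62  43  51  65  98 146 185 203 207 204 195 177 157
 145 141 130 123 113 103]
292 [ 61  75  85  82  73  58  56  58  83 137 179 201 208 208 201 191 171 153
 143 142 143 137 133 126]
293 [ 55  54  66  74  67  66  66  88 135 179 203 208 209 202 190 171 144 134
 132 134 141 141 141 141]
294 [ 56  67  72  68  59  57  72 114 167 199 210 208 203 192 170 142 110  97
 104 110 120 135 138 140]
295 [ 67  68  64  49  33  39  65 123 174 198 204 202 192 168 137 113  82  67
  65  74  90 104 122 132]
296 [ 70  65  48  30  19  28  65 122 161 182 189 188 166 140 114 103  
[... 910 characters left out ...]
 19   9  19  32  47  63
  66  52  46  41  47  43]
306 [51 49 55 64 64 70 74 79 80 70 43 31 18 22 32 45 58 65 55 46 44 42 37 39]
307 [51 51 48 57 58 58 67 69 72 65 50 42 40 40 48 57 60 54 46 37 45 46 41 37]
308 [51 49 49 49 52 51 57 61 66 68 64 61 59 64 66 63 60 51 49 42 44 38 40 32]
309 [46 42 45 45 48 50 55 51 56 58 61 65 68 75 70 60 52 49 52 44 46 38 32 23]
-0.5 -5.5 [array([240.2, 292.9]), array([233.9, 299.6])]
-0.5 5.5 [array([236. , 289.3]), array([229.6, 296. ])]
-0.4 -5.5 [array([238.6, 291.4]), array([232.2, 298.1])]
-0.4 5.5 [array([234.2, 288.1]), array([227.8, 294.7])]
-0.3 -5.5 [array([236.8, 290. ]), array([230.4, 296.6])]
-0.3 5.5 [array([232.4, 287.1]), array([225.9, 293.6])]
```

Call:
{"method": "send_rows", "body": {
  "xyz": [
    [-6,-10,8.5],
    [-12,-20,17],
    [-18.5,-30,25.5],
    [-25,-40,34],
    [-31,-50,42.5],
    [-37,-60,51],
    [-43,-69,60],
    [-49,-79,68],
    [-55.5,-89,77],
    [-61.7,-99,85]
  ],
  "dr": [
    [0,-0.01,0],
    [0,-0.02,0],
    [0,-0.03,0],
    [0,-0.04,0],
    [0,-0.05,0],
    [0,-0.06,0],
    [0,-0.07,0],
    [0,-0.08,0],
    [0,-0.09,0],
    [0,-0.1,0]
  ]
}}

```text
time: 15.35
position: [0.6189, -0.2524, 0.269]
tool_rot: [0.035, 2.791, -0.006]
ft_force: [0.4, -1.0, 0.0]
grip_width: 0.575
grip_force: 0.0
```

```bash
python3 - <<'E'
from h import *
st(); 
plan([((.6181,-.2530,.159),Rt(-.0257,.35))])
a=save('top','t4')[90:190,330:470]; b=save('side','s4')[120:210,240:360]
cv2.imwrite('pics/c4.png',np.hstack([cv2.resize(a,(420,300),interpolation=2),cv2.resize(b,(380,300),interpolation=2)])[:,:,::-1])
E
```

```text
t 15.35 p [ 0.6189 -0.2524  0.269 ] yaw -0.025 tau 0.351 F [ 0.4 -1.   0. ] w 50.0 gf 0.0 q [ 0.92  0.16 -0.56  1.66 -0.05  1.02  1.95]
xyz [38.5, -0.6, 103.1] dr [0.0004, 0.0007, 0.0009] len 110 0.0
```

View pics/c4.png

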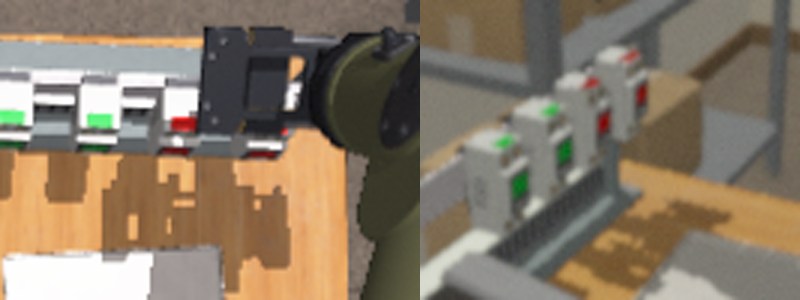

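```bash
python3 - <<'E'
from h import *
t=cv2.imread('pics/t4.png'); b=t[165:225,165:225]
cv2.imwrite('pics/c5.png',cv2.resize(b,(600,600),interpolation=2))
for th in(-.5,-.4,-.3,0):
  f=lambda dx,dy:(np.array(proj('top',(.4515+.044*np.sin(th)+dx/1e3*np.cos(th),.349+dy,.058+.044*np.cos(th)-dx/1e3*np.sin(th))))-165)*10+5
  print(th,[np.round(f(dx,dy)) for dx in(-5.5,5.5) for dy in (-.01,.01)])
print('face',(np.array(proj('top',(.4515,.349,.068)))-165)*10+5)
E
```

```text
-0.5 [array([309., 363.]), array([236., 363.]), array([305., 327.]), array([231., 326.])]
-0.4 [array([307., 349.]), array([233., 348.]), array([303., 311.]), array([229., 310.])]
-0.3 [array([305., 334.]), array([231., 333.]), array([303., 295.]), array([229., 294.])]
0 [array([303., 286.]), array([229., 285.]), array([304., 246.]), array([230., 245.])]
face [305.16904206 276.91588666]
```

View pics/c5.png

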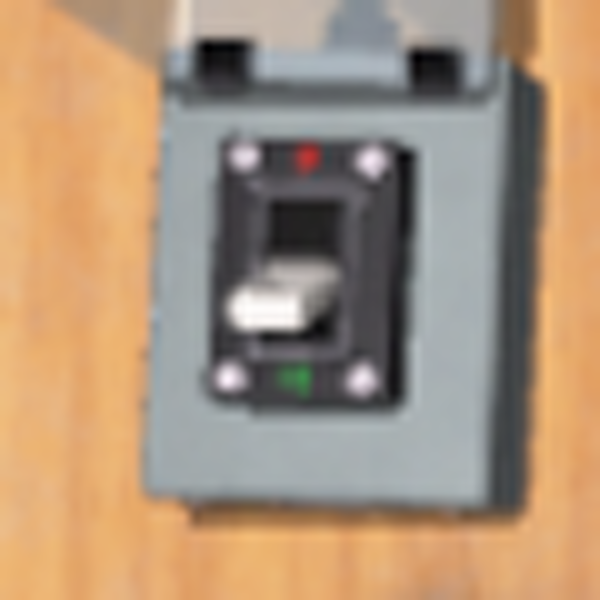

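```bash
python3 - <<'E'
from h import *
plan([((.53,-.13,.34),Rt(-.0257,.25)),((.53,.10,.34),Rt(-.03,.2)),((.468,.349,.25),Rt(-.03,.2)),((.468,.349,.102),Rt(-.03,.2)),((.448,.349,.102),Rt(-.03,.2))])
E
```

```text
xyz [61.0, 121.5, -98.9] dr [0.0008, 0.0981, -0.002] len 168 0.1
xyz [5.7, 229.9, -1.5] dr [0.001, 0.05, 0.0042] len 230 0.05
xyz [85.9, 247.0, 74.4] dr [0.0, 0.0, 0.0] len 272 0.0
xyz [29.4, 0.0, 145.0] dr [0.0, 0.0, 0.0] len 148 0.0
xyz [19.6, -0.6, -4.0] dr [0.0, 0.0, 0.0] len 20 0.0
```

Call:
{"method": "send_rows", "body": {
  "xyz": [
    [0,0,-20],
    [0,0,-40],
    [8,15,-50],
    [16,30,-58],
    [24,45,-65],
    [32,61,-72],
    [40,77,-79],
    [48,93,-86],
    [55,108,-93],
    [61,121.5,-99]
  ],
  "dr": [
    [0,0.01,0],
    [0,0.02,0],
    [0,0.03,0],
    [0,0.04,0],
    [0,0.05,0],
    [0,0.06,0],
    [0,0.07,0],
    [0,0.08,0],
    [0,0.09,0],
    [0,0.098,-0.002]
  ],
  "jaw": 0
}}

```text
time: 16.28
position: [0.5295, -0.126, 0.3429]
tool_rot: [0.031, 2.889, -0.006]
ft_force: [-0.1, -0.3, -0.4]
grip_width: 0.016
grip_force: 0.0
```

Call:
{"method": "send_rows", "body": {
  "xyz": [
    [0.6,23,0],
    [1,46,0],
    [1.7,69,0],
    [2.3,92,0],
    [3,115,-1],
    [3.4,138,-1],
    [4,161,-1],
    [4.6,184,-1],
    [5,207,-1],
    [5.7,230,-1.5]
  ],
  "dr": [
    [0,0.005,0],
    [0,0.01,0],
    [0,0.015,0],
    [0,0.02,0],
    [0,0.025,0],
    [0,0.03,0],
    [0,0.035,0],
    [0,0.04,0],
    [0,0.045,0],
    [0.001,0.05,0.004]
  ]
}}

```text
time: 17.12
position: [0.5289, 0.1039, 0.3423]
tool_rot: [0.039, 2.939, -0.006]
ft_force: [0.4, -0.6, -0.5]
grip_width: 0.006
grip_force: 0.0
```

Call:
{"method": "send_rows", "body": {
  "xyz": [
    [9,25,7],
    [17,49,15],
    [26,74,22],
    [34,99,30],
    [43,123,37],
    [51,148,45],
    [60,173,52],
    [69,198,60],
    [77,222,67],
    [86,247,74]
  ],
  "dr": [
    [0,0,0],
    [0,0,0],
    [0,0,0],
    [0,0,0],
    [0,0,0],
    [0,0,0],
    [0,0,0],
    [0,0,0],
    [0,0,0],
    [0,0,0]
  ]
}}

```text
time: 17.95
position: [0.4664, 0.352, 0.2519]
tool_rot: [0.041, 2.939, -0.005]
ft_force: [0.2, 0.0, 0.0]
grip_width: 0.005
grip_force: 0.0
```

```bash
python3 - <<'E'
from h import *
st()
plan([((.468,.349,.102),Rt(-.03,.2)),((.448,.349,.102),Rt(-.03,.2))])
E
```

```text
t 17.95 p [0.4664 0.352  0.2519] yaw -0.028 tau 0.203 F [0.2 0.  0. ] w 0.4 gf 0.0 q [ 0.32  0.23 -1.23  1.71  0.4   1.25  0.55]
xyz [28.5, -2.8, 147.1] dr [-0.0003, 0.0027, 0.0023] len 150 0.0
xyz [19.6, -0.6, -4.0] dr [0.0, 0.0, 0.0] len 20 0.0
```

Call:
{"method": "send_rows", "body": {
  "xyz": [
    [3,0,18],
    [7,-1,36],
    [10.5,-1,54],
    [14,-1,72],
    [17,-2,90],
    [21,-2,108],
    [24.5,-2,126],
    [27,-3,140],
    [28.5,-3,147],
    [28.5,-3,147]
  ],
  "dr": [
    [0,0,0],
    [0,0,0],
    [0,0,0],
    [0,0,0],
    [0,0,0],
    [0,0,0],
    [0,0,0],
    [0,0,0],
    [0,0,0],
    [0,0,0]
  ]
}}

```text
time: 18.78
position: [0.4673, 0.3472, 0.1008]
tool_rot: [0.039, 2.942, -0.007]
ft_force: [-0.3, -0.4, -0.4]
grip_width: 0.006
grip_force: 0.0
```

Call:
{"method": "send_rows", "body": {
  "xyz": [
    [2,0,-0.4],
    [4,0,-0.8],
    [6,0,-1.2],
    [8,0,-1.6],
    [10,0,-2],
    [12,0,-2.4],
    [14,0,-2.8],
    [16,0,-3.2],
    [16,0,-3.2],
    [16,0,-3.2]
  ],
  "dr": [
    [0,0,0],
    [0,0,0],
    [0,0,0],
    [0,0,0],
    [0,0,0],
    [0,0,0],
    [0,0,0],
    [0,0,0],
    [0,0,0],
    [0,0,0]
  ]
}}

```text
time: 19.62
position: [0.4538, 0.3482, 0.1031]
tool_rot: [0.041, 2.936, -0.004]
ft_force: [5.4, -0.4, -1.0]
grip_width: 0.006
grip_force: 2.1
```

```bash
python3 - <<'E'
from h import *
st()
E
```

```text
t 19.62 p [0.4538 0.3482 0.1031] yaw -0.028 tau 0.206 F [ 5.4 -0.4 -1. ] w 0.5 gf 2.1 q [ 0.18  0.36 -1.12  1.91  0.58  1.01  0.35]
```

Call:
{"method": "send_rows", "body": {
  "xyz": [
    [1,0,0],
    [2,0,0],
    [3,0,0],
    [4,0,0],
    [5,0,0],
    [6,0,0],
    [7,0,0],
    [8,0,0],
    [8,0,0],
    [8,0,0]
  ],
  "dr": [
    [0,0,0],
    [0,0,0],
    [0,0,0],
    [0,0,0],
    [0,0,0],
    [0,0,0],
    [0,0,0],
    [0,0,0],
    [0,0,0],
    [0,0,0]
  ]
}}

```text
time: 20.45
position: [0.4507, 0.3481, 0.103]
tool_rot: [0.043, 2.928, -0.001]
ft_force: [15.5, 0.5, -2.6]
grip_width: 0.008
grip_force: 5.9
```

```bash
python3 - <<'E'
from h import *
st()
E
```

```text
t 20.45 p [0.4507 0.3481 0.103 ] yaw -0.03 tau 0.213 F [15.5  0.5 -2.6] w 0.7 gf 5.9 q [ 0.19  0.35 -1.12  1.93  0.58  1.    0.35]
```

Call:
{"method": "send_rows", "body": {
  "xyz": [
    [-6,0,0],
    [-14,0,0],
    [-18,0,-15],
    [-22,0,-35],
    [-26,0,-60],
    [-30,0,-85],
    [-34,0,-110],
    [-38,0,-135],
    [-42,0,-160],
    [-45,0,-180]
  ],
  "dr": [
    [0,0,0],
    [0,0,0],
    [0,0,0],
    [0,0,0],
    [0,0,0],
    [0,0,0],
    [0,0,0],
    [0,0,0],
    [0,0,0],
    [0,0,0]
  ]
}}

```text
time: 21.28
position: [0.4512, 0.3491, 0.2876]
tool_rot: [0.038, 2.94, -0.004]
ft_force: [1.0, -0.2, 0.0]
grip_width: 0.007
grip_force: 0.0
```

```bash
python3 - <<'E'
from h import *
st()
plan([((.53,.10,.34),Rt(-.0257,.25)),((.54,-.15,.34),Rt(-.0257,.3)),((.6181,-.2530,.27),Rt(-.0257,.35)),((.6181,-.2530,.159),Rt(-.0257,.35))])
E
```

```text
t 21.28 p [0.4512 0.3491 0.2876] yaw -0.026 tau 0.202 F [ 1.  -0.2  0. ] w 0.6 gf 0.0 q [ 0.38  0.15 -1.27  1.68  0.31  1.3   0.61]
xyz [-94.0, -247.0, -34.2] dr [-0.0003, -0.0483, -0.0002] len 266 0.05
xyz [-15.9, -249.7, 4.1] dr [-0.0, -0.05, 0.0] len 250 0.05
xyz [-56.4, -101.0, 90.7] dr [0.0, -0.05, -0.0] len 147 0.05
xyz [38.1, 0.0, 104.3] dr [0.0, 0.0, 0.0] len 111 0.0
```

Call:
{"method": "send_rows", "body": {
  "xyz": [
    [-9,-25,-3],
    [-19,-49,-7],
    [-28,-74,-10],
    [-38,-99,-14],
    [-47,-123,-17],
    [-56,-148,-20],
    [-66,-173,-24],
    [-75,-198,-27],
    [-85,-222,-31],
    [-94,-247,-34]
  ],
  "dr": [
    [0,-0.005,0],
    [0,-0.01,0],
    [0,-0.015,0],
    [0,-0.02,0],
    [0,-0.025,0],
    [0,-0.03,0],
    [0,-0.035,0],
    [0,-0.04,0],
    [0,-0.045,0],
    [0,-0.05,0]
  ],
  "jaw": 52
}}

```text
time: 22.12
position: [0.5302, 0.0989, 0.3384]
tool_rot: [0.037, 2.89, -0.006]
ft_force: [-0.3, 0.5, 0.0]
grip_width: 0.582
grip_force: 0.0
```

Call:
{"method": "send_rows", "body": {
  "xyz": [
    [-2,-25,0],
    [-3,-50,1],
    [-5,-75,1],
    [-6,-100,2],
    [-8,-125,2],
    [-10,-150,2],
    [-11,-175,3],
    [-13,-200,3],
    [-14,-225,4],
    [-16,-250,4]
  ],
  "dr": [
    [0,-0.005,0],
    [0,-0.01,0],
    [0,-0.015,0],
    [0,-0.02,0],
    [0,-0.025,0],
    [0,-0.03,0],
    [0,-0.035,0],
    [0,-0.04,0],
    [0,-0.045,0],
    [0,-0.05,0]
  ]
}}

```text
time: 22.95
position: [0.5398, -0.1514, 0.3379]
tool_rot: [0.037, 2.841, -0.005]
ft_force: [0.8, -1.1, -0.0]
grip_width: 0.598
grip_force: 0.0
```

Call:
{"method": "send_rows", "body": {
  "xyz": [
    [-5.6,-10,9],
    [-11,-20,18],
    [-17,-30,27],
    [-22.5,-40,36],
    [-28,-50,45],
    [-34,-61,54],
    [-39.5,-71,63],
    [-45,-81,73],
    [-51,-91,82],
    [-56.4,-101,91]
  ],
  "dr": [
    [0,-0.005,0],
    [0,-0.01,0],
    [0,-0.015,0],
    [0,-0.02,0],
    [0,-0.025,0],
    [0,-0.03,0],
    [0,-0.035,0],
    [0,-0.04,0],
    [0,-0.045,0],
    [0,-0.05,0]
  ]
}}

```text
time: 23.78
position: [0.6196, -0.2523, 0.2669]
tool_rot: [0.034, 2.79, -0.004]
ft_force: [1.1, -0.3, 0.1]
grip_width: 0.592
grip_force: 0.0
```

```bash
python3 - <<'E'
from h import *
st()
plan([((.6181,-.2530,.159),Rt(-.0257,.35))])
im=save('top','t6')
b=im[165:225,165:225]; g=b.min(2)
m=(g>165).astype(np.uint8); m[:20]=0
k,_,s,c=cv2.connectedComponentsWithStats(m)
for i in range(1,k):
    if s[i,4]>2: print(s[i],c[i]*10+5)
E
```

```text
t 23.78 p [ 0.6196 -0.2523  0.2669] yaw -0.024 tau 0.351 F [ 1.1 -0.3  0.1] w 51.5 gf 0.0 q [ 0.9   0.16 -0.53  1.66 -0.05  1.02  1.95]
xyz [38.5, -0.9, 100.8] dr [0.002, 0.0013, 0.0011] len 108 0.0
[ 25  20  24  29 271] [411.64206642 381.42066421]
[23 27 10  8 47] [281.38297872 310.31914894]
[22 37  2  2  4] [230. 380.]
[35 37  2  2  4] [360. 380.]
```

```bash
python3 - <<'E'
from h import *
for n in('t4','t6'):
    g=cv2.imread(f'pics/{n}.png').min(2)[165:225,165:225]; print(n); print(g[24:39,22:36])
E
```

```text
t4
[[ 60  60  65  77  58  31  34  32  35  35  34  45  75  86]
 [ 58  59  69  85  65  65  66  66  67  66  57  49  73  86]
 [ 60  61  74 103 102 134 133 133 133 131 118  94  72  83]
 [ 60  62  82 120 139 170 178 179 178 173 161 134  83  78]
 [ 62  87 135 144 143 149 172 180 174 158 133 106  84  80]
 [ 83 158 219 199 199 197 200 203 158 132 107  83  84  77]
 [115 218 245 245 245 244 244 234 142 117  93  59  80  73]
 [109 207 242 243 242 242 241 227 142  88  50  53  84  73]
 [ 77 147 219 221 220 219 218 201 119  30  22  58  97  74]
 [ 60  66  86  90  45  46  54  58  26  25  30  61  96  75]
 [ 61  63  81 104  74  75  76  78  77  67  67  78  96  71]
 [ 65  74  83 116 100 102 105 109 107  91  90  89  84  61]
 [143 140  85  63  63  66  67  66  67  67  65  58  70 110]
 [225 203 127  60  62  67  67  67  62  63  67  69 100 182]
 [206 180 127  64  65  68  68  67  62  69  70  71 114 197]]
t6
[[ 60  59  68  77  58  33  34  34  36  35  36  45  74  87]
 [ 59  60  67  85  59  33  32  34  34  36  35  45  74  87]
 [ 60  61  74  99  83 120 118 119 118 119 111  70  74  82]
 [ 61  60  76 111 142 200 197 198 198 198 181 115  84  78]
 [ 60  60  82 140 185 200 199 198 199 195 174 122  83  80]
 [ 62  67 105 161 188 188 187 190 197 182 143  91  83  77]
 [ 63  97 153 159 157 157 160 175 190 159 111  84  80  72]
 [ 74 149 224 204 204 204 211 215 171 131  97  60  83  74]
 [ 85 181 247 246 246 245 245 235 157 107  50  58  96  73]
 [ 78 164 239 238 237 237 237 229 162  74  29  61  96  75]
 [ 65 128 217 216 213 214 215 205 144  54  51  78  95  72]
 [ 65  76  80  86  62  63  71  67  50  48  60  90  84  60]
 [143 138  84  58  44  46  44  46  46  45  49  59  70 110]
 [224 203 128  62  64  67  65  67  62  62  66  68 100 183]
 [206 181 127  64  65  67  69  67  61  70  69  70 116 196]]
```

Call:
{"method": "send_rows", "body": {
  "xyz": [
    [4,0,10],
    [8,0,20],
    [12,0,31],
    [16,0,42],
    [20,-0.5,53],
    [24,-0.5,64],
    [28,-0.5,75],
    [32,-1,86],
    [36,-1,95],
    [38.5,-1,101]
  ],
  "dr": [
    [0,0,0],
    [0,0,0],
    [0,0,0],
    [0,0,0],
    [0,0,0],
    [0,0,0],
    [0,0,0],
    [0,0,0],
    [0,0,0],
    [0,0,0]
  ]
}}

```text
time: 24.67
position: [0.6163, -0.2552, 0.1586]
tool_rot: [0.038, 2.791, -0.007]
ft_force: [-0.1, -0.5, -1.2]
grip_width: 0.596
grip_force: 0.0
```

```bash
python3 - <<'E'
from h import *
st()
a=save('top','t7')[90:190,330:470]; b=save('side','s7')[120:210,240:360]
cv2.imwrite('pics/c7.png',np.hstack([cv2.resize(a,(420,300),interpolation=2),cv2.resize(b,(380,300),interpolation=2)])[:,:,::-1])
E
```

```text
t 24.67 p [ 0.6163 -0.2552  0.1586] yaw -0.027 tau 0.35 F [-0.1 -0.5 -1.2] w 51.8 gf 0.0 q [ 0.88  0.24 -0.52  1.8  -0.01  0.81  1.94]
```

View pics/c7.png

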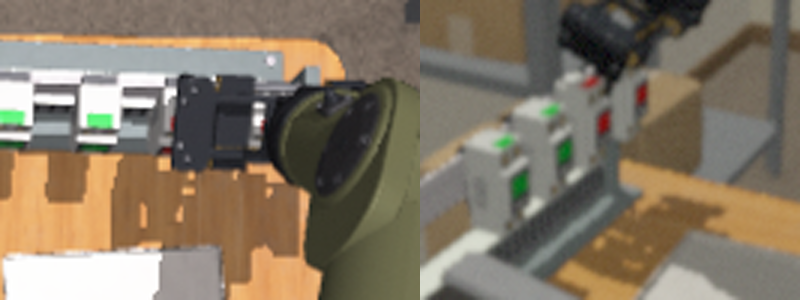

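Call:
{"method": "send_rows", "body": {
  "xyz": [
    [0,0,0],
    [0,0,0],
    [0,0,0],
    [0,0,0],
    [0,0,0],
    [0,0,0],
    [0,0,0],
    [0,0,0],
    [0,0,0],
    [0,0,0]
  ],
  "dr": [
    [0,0,0],
    [0,0,0],
    [0,0,0],
    [0,0,0],
    [0,0,0],
    [0,0,0],
    [0,0,0],
    [0,0,0],
    [0,0,0],
    [0,0,0]
  ],
  "jaw": 25,
  "grip_force": 30
}}

```text
time: 25.6
position: [0.6175, -0.2558, 0.1614]
tool_rot: [0.038, 2.788, -0.009]
ft_force: [-2.1, -0.4, 5.8]
grip_width: 0.413
grip_force: 30.0
```

```bash
python3 - <<'E'
from h import *
st()
s=get_state(); P=np.array(s['position']);Q=R.from_rotvec(s['tool_rot']).as_matrix()
psi=-.0257; ex=np.array([np.cos(psi),np.sin(psi),0]); ey=np.array([-np.sin(psi),np.cos(psi),0]); ez=np.array([0,0,1.])
# lip pivot line: on rail frame: x=+30 from centre, z=142+21
c=np.array([.6181,-.2530,.142]); pv=c+.030*ex+.021*ez
def sw(a): # bottom toward -x : rotate about +ey by +a
    Rm=R.from_rotvec(ey*a).as_matrix(); return pv+Rm@(P-pv),Rm@Q
for a in np.linspace(.04,.40,10):
    p,M=sw(a); print(round(a,3),(Q.T@(p-P)*1000).round(1).tolist(),R.from_matrix(Q.T@M).as_rotvec().round(3).tolist())
p,M=sw(.40); print('up40 in new tool axes',(M.T@[0,0,40]).round(1))
print(psi)
E
```

```text
t 25.6 p [ 0.6175 -0.2558  0.1614] yaw -0.027 tau 0.353 F [-2.1 -0.4  5.8] w 35.9 gf 30.0 q [ 0.88  0.23 -0.52  1.8  -0.01  0.81  1.94]
0.04 [-0.4, -0.0, -1.2] [0.0, 0.04, -0.0]
0.08 [-0.8, -0.0, -2.3] [0.0, 0.08, -0.0]
0.12 [-1.3, -0.0, -3.4] [0.0, 0.12, -0.0]
0.16 [-1.8, -0.0, -4.5] [0.0, 0.16, -0.0]
0.2 [-2.4, -0.0, -5.6] [0.0, 0.2, -0.0]
0.24 [-3.0, -0.0, -6.7] [0.0, 0.24, -0.001]
0.28 [-3.6, -0.0, -7.7] [0.0, 0.28, -0.001]
0.32 [-4.3, -0.0, -8.7] [0.0, 0.32, -0.001]
0.36 [-5.1, -0.0, -9.7] [0.0, 0.36, -0.001]
0.4 [-5.8, -0.0, -10.6] [0.0, 0.4, -0.001]
up40 in new tool axes [  1.9  -0.1 -40. ]
-0.0257
```

Call:
{"method": "send_rows", "body": {
  "xyz": [
    [-0.4,0,-1.2],
    [-0.8,0,-2.3],
    [-1.3,0,-3.4],
    [-1.8,0,-4.5],
    [-2.4,0,-5.6],
    [-3,0,-6.7],
    [-3.6,0,-7.7],
    [-4.3,0,-8.7],
    [-5.1,0,-9.7],
    [-5.8,0,-10.6]
  ],
  "dr": [
    [0,0.04,0],
    [0,0.08,0],
    [0,0.12,0],
    [0,0.16,0],
    [0,0.2,0],
    [0,0.24,0],
    [0,0.28,0],
    [0,0.32,0],
    [0,0.36,0],
    [0,0.4,0]
  ]
}}

```text
time: 26.43
position: [0.6186, -0.2549, 0.1712]
tool_rot: [-0.041, -3.09, -0.001]
ft_force: [1.1, 0.6, -2.6]
grip_width: 0.412
grip_force: 30.0
```

```bash
python3 - <<'E'
from h import *
st()
E
```

```text
t 26.43 p [ 0.6186 -0.2549  0.1712] yaw -0.027 tau -0.051 F [ 1.1  0.6 -2.6] w 35.9 gf 30.0 q [ 0.68  0.47 -0.46  1.43  0.22  1.34  1.75]
```

Forces low. Lift still tilted.

Call:
{"method": "send_rows", "body": {
  "xyz": [
    [0,0,-5],
    [0,0,-10],
    [0,0,-15],
    [0,0,-22],
    [0,0,-30],
    [0,0,-40],
    [0,0,-50],
    [0,0,-60],
    [0,0,-70],
    [0,0,-80]
  ],
  "dr": [
    [0,0,0],
    [0,0,0],
    [0,0,0],
    [0,0,0],
    [0,0,0],
    [0,0,0],
    [0,0,0],
    [0,0,0],
    [0,0,0],
    [0,0,0]
  ]
}}

```text
time: 27.27
position: [0.6228, -0.2554, 0.2538]
tool_rot: [-0.042, -3.094, 0.001]
ft_force: [-0.2, -1.0, -2.2]
grip_width: 0.41
grip_force: 30.0
```

```bash
python3 - <<'E'
from h import *
st()
im=save('top','t8'); b=save('side','s8')
h=cv2.cvtColor(im,cv2.COLOR_RGB2HSV)
w=cv2.inRange(h,(0,0,150),(180,45,255)); w[:160]=0;w[245:]=0;w[:,:318]=0;w[:,422:]=0
w=cv2.morphologyEx(w,cv2.MORPH_OPEN,np.ones((3,3)))
c=max(cv2.findContours(w,0,2)[0],key=cv2.contourArea); r=cv2.minAreaRect(c); print(r,onz('top',*r[0],.006)); print([onz('top',*p,.01).round(3) for p in cv2.boxPoints(r)])
x=np.hstack([cv2.resize(im[90:250,300:470],(400,376),interpolation=2),cv2.resize(b[100:260,220:390],(400,376),interpolation=2)])[:,:,::-1]
cv2.imwrite('pics/c8.png',x)
E
```

```text
t 27.27 p [ 0.6228 -0.2554  0.2538] yaw -0.027 tau -0.047 F [-0.2 -1.  -2.2] w 35.6 gf 30.0 q [ 0.67  0.44 -0.47  1.31  0.2   1.49  1.76]
((368.56024169921875, 201.39048767089844), (56.34173583984375, 73.74693298339844), 87.1844482421875) [ 0.4355546  -0.14626364  0.006     ]
[array([ 0.512, -0.032,  0.01 ]), array([ 0.526, -0.251,  0.01 ]), array([ 0.359, -0.259,  0.01 ]), array([ 0.346, -0.041,  0.01 ])]
```

View pics/c8.png

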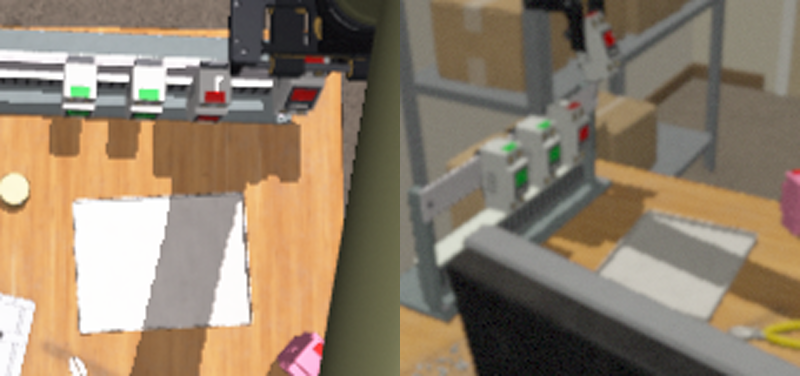

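```bash
python3 - <<'E'
from h import *
plan([((.53,-.250,.25),Rt(-.027,.15)),((.475,-.195,.14),Rt(-.027,.353)),((.475,-.195,.065),Rt(-.027,.353))])
E
```

```text
xyz [93.6, 3.1, 9.2] dr [-0.002, -0.1942, 0.0001] len 94 0.19
xyz [72.3, 53.5, 100.3] dr [0.0, -0.203, 0.0] len 135 0.2
xyz [25.9, 0.0, 70.4] dr [0.0, 0.0, 0.0] len 75 0.0
```

Call:
{"method": "send_rows", "body": {
  "xyz": [
    [9,0,1],
    [19,0.5,2],
    [28,1,3],
    [37,1,4],
    [47,1.5,5],
    [56,2,6],
    [66,2,6],
    [75,2.5,7],
    [84,3,8],
    [93.6,3,9]
  ],
  "dr": [
    [0,0,0],
    [0,0,0],
    [0,0,0],
    [0,-0.02,0],
    [0,-0.05,0],
    [0,-0.08,0],
    [0,-0.11,0],
    [0,-0.14,0],
    [0,-0.17,0],
    [-0.002,-0.194,0]
  ]
}}

```text
time: 28.2
position: [0.528, -0.2495, 0.2474]
tool_rot: [0.04, 2.995, -0.001]
ft_force: [0.4, 0.2, -0.7]
grip_width: 0.413
grip_force: 30.0
```

Call:
{"method": "send_rows", "body": {
  "xyz": [
    [7,5,10],
    [14,11,20],
    [22,16,30],
    [29,21,40],
    [36,27,50],
    [43,32,60],
    [51,37,70],
    [58,43,80],
    [65,48,90],
    [72,53.5,100]
  ],
  "dr": [
    [0,-0.02,0],
    [0,-0.04,0],
    [0,-0.06,0],
    [0,-0.08,0],
    [0,-0.1,0],
    [0,-0.12,0],
    [0,-0.14,0],
    [0,-0.16,0],
    [0,-0.18,0],
    [0,-0.203,0]
  ]
}}

```text
time: 29.03
position: [0.473, -0.1943, 0.1377]
tool_rot: [0.037, 2.792, -0.005]
ft_force: [-0.6, 0.0, -0.4]
grip_width: 0.413
grip_force: 30.0
```

```bash
python3 - <<'E'
from h import *
st()
plan([((.475,-.195,.066),Rt(-.027,.353))])
im=save('top','t9')
h=cv2.cvtColor(im,cv2.COLOR_RGB2HSV)
w=cv2.inRange(h,(0,0,150),(180,45,255)); w[:160]=0;w[245:]=0;w[:,:318]=0
c=max(cv2.findContours(w,0,2)[0],key=cv2.contourArea); print(cv2.boundingRect(c),onz('top',*np.array(cv2.boundingRect(c)[:2]),.01))
E
```

```text
t 29.03 p [ 0.473  -0.1943  0.1377] yaw -0.027 tau 0.349 F [-0.6  0.  -0.4] w 35.9 gf 30.0 q [ 0.91 -0.1  -0.46  2.16 -0.27  0.76  2.16]
xyz [22.6, -0.7, 68.1] dr [0.0013, -0.0038, -0.0001] len 72 0.0
(331, 174, 69, 58) [ 0.51561687 -0.03374044  0.01      ]
```

Call:
{"method": "send_rows", "body": {
  "xyz": [
    [3,0,8],
    [6,0,17],
    [9,0,26],
    [11.5,0,35],
    [14,0,43],
    [16.5,0,50],
    [18.5,0,56],
    [20.5,0,61],
    [22,0,65],
    [22.6,-0.5,68]
  ],
  "dr": [
    [0,0,0],
    [0,0,0],
    [0,0,0],
    [0,0,0],
    [0,0,0],
    [0,0,0],
    [0,0,0],
    [0,0,0],
    [0,0,0],
    [0,-0.004,0]
  ]
}}

```text
time: 29.92
position: [0.4756, -0.1951, 0.0663]
tool_rot: [0.038, 2.788, -0.005]
ft_force: [-0.4, -0.5, -1.4]
grip_width: 0.412
grip_force: 30.0
```

Call:
{"method": "send_rows", "body": {
  "xyz": [
    [0.2,0,0.5],
    [0.4,0,1],
    [0.5,0,1.5],
    [0.7,0,2],
    [0.9,0,2.5],
    [1,0,3],
    [1,0,3],
    [1,0,3],
    [1,0,3],
    [1,0,3]
  ],
  "dr": [
    [0,0,0],
    [0,0,0],
    [0,0,0],
    [0,0,0],
    [0,0,0],
    [0,0,0],
    [0,0,0],
    [0,0,0],
    [0,0,0],
    [0,0,0]
  ]
}}

```text
time: 30.75
position: [0.4758, -0.1952, 0.0638]
tool_rot: [0.038, 2.788, -0.005]
ft_force: [-0.3, 0.2, -1.4]
grip_width: 0.41
grip_force: 30.0
```

```bash
python3 - <<'E'
from h import *
st()
E
```

```text
t 30.75 p [ 0.4758 -0.1952  0.0638] yaw -0.027 tau 0.353 F [-0.3  0.2 -1.4] w 35.7 gf 30.0 q [ 0.9   0.03 -0.47  2.23 -0.23  0.58  2.15]
```

Not yet in contact; go down another few mm.

Call:
{"method": "send_rows", "body": {
  "xyz": [
    [0.2,0,0.5],
    [0.4,0,1],
    [0.5,0,1.5],
    [0.7,0,2],
    [0.9,0,2.5],
    [1,0,3],
    [1,0,3],
    [1,0,3],
    [1,0,3],
    [1,0,3]
  ],
  "dr": [
    [0,0,0],
    [0,0,0],
    [0,0,0],
    [0,0,0],
    [0,0,0],
    [0,0,0],
    [0,0,0],
    [0,0,0],
    [0,0,0],
    [0,0,0]
  ]
}}

```text
time: 31.58
position: [0.4774, -0.1953, 0.0634]
tool_rot: [0.037, 2.786, -0.006]
ft_force: [-10.9, 5.2, 22.8]
grip_width: 0.412
grip_force: 30.0
```

```bash
python3 - <<'E'
from h import *
st()
im=save('side','s10'); t=save('top','t10')
cv2.imwrite('pics/c10.png',np.hstack([cv2.resize(t[150:260,320:430],(400,400),interpolation=2),cv2.resize(im[130:250,290:410],(400,400),interpolation=2)])[:,:,::-1])
E
```

```text
t 31.58 p [ 0.4774 -0.1953  0.0634] yaw -0.026 tau 0.355 F [-10.9   5.2  22.8] w 35.9 gf 30.0 q [ 0.9   0.03 -0.47  2.23 -0.23  0.57  2.15]
```

View pics/c10.png

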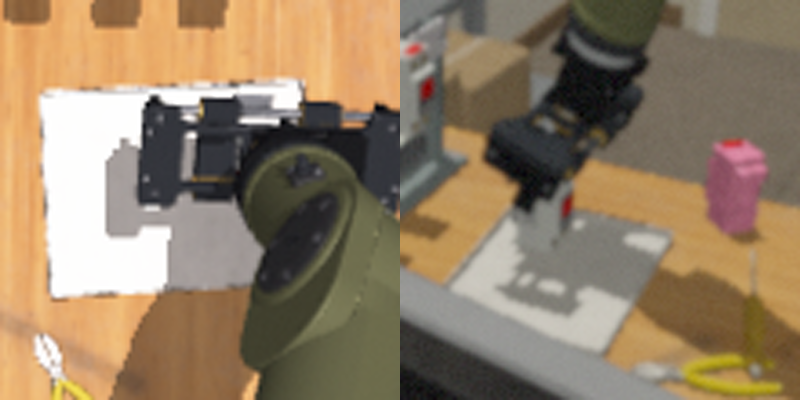

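Call:
{"method": "send_rows", "body": {
  "xyz": [
    [-0.9,0,-2.5],
    [-0.9,0,-2.5],
    [-0.9,0,-2.5],
    [-0.9,0,-2.5],
    [-0.9,0,-2.5],
    [-0.9,0,-2.5],
    [-0.9,0,-2.5],
    [-0.9,0,-2.5],
    [-0.9,0,-2.5],
    [-0.9,0,-2.5]
  ],
  "dr": [
    [0,0,0],
    [0,0,0],
    [0,0,0],
    [0,0,0],
    [0,0,0],
    [0,0,0],
    [0,0,0],
    [0,0,0],
    [0,0,0],
    [0,0,0]
  ]
}}

```text
time: 32.52
position: [0.476, -0.1954, 0.0635]
tool_rot: [0.038, 2.788, -0.005]
ft_force: [-2.5, 0.0, 6.1]
grip_width: 0.408
grip_force: 30.0
```

Call:
{"method": "send_rows", "body": {
  "xyz": [
    [0,0,0],
    [0,0,0],
    [0,0,0],
    [0,0,0],
    [-3,0,-8],
    [-10,0,-27],
    [-18,0,-49],
    [-28,0,-76],
    [-38,0,-104],
    [-48,0,-131]
  ],
  "dr": [
    [0,0,0],
    [0,0,0],
    [0,0,0],
    [0,0,0],
    [0,0,0],
    [0,0,0],
    [0,0,0],
    [0,0,0],
    [0,0,0],
    [0,0,0]
  ],
  "jaw": 52
}}

```text
time: 33.35
position: [0.4754, -0.1951, 0.2048]
tool_rot: [0.037, 2.788, -0.006]
ft_force: [0.1, -0.2, -0.1]
grip_width: 0.596
grip_force: 0.0
```

```bash
python3 - <<'E'
from h import *
st()
plan([((.55,-.18,.30),Rt(-.0257,.35)),((.620,-.180,.27),Rt(-.0257,.35)),((.620,-.180,.16),Rt(-.0257,.35))])
im=save('top','t11')
h=cv2.cvtColor(im,cv2.COLOR_RGB2HSV)
k,_,s,c=cv2.connectedComponentsWithStats(cv2.inRange(h,(0,150,90),(6,255,255)))
for i in range(1,k):
    if s[i,4]>5: print(s[i],c[i].round(1),onz('top',*c[i],.185),onz('top',*c[i],.089))
E
```

```text
t 33.35 p [ 0.4754 -0.1951  0.2048] yaw -0.027 tau 0.353 F [ 0.1 -0.2 -0.1] w 51.8 gf 0.0 q [ 0.92 -0.17 -0.44  2.08 -0.29  0.92  2.16]
xyz [-102.6, 17.2, -63.6] dr [0.0004, 0.0034, -0.0012] len 122 0.0
xyz [-55.4, 1.8, 52.2] dr [0.0, 0.0, 0.0] len 76 0.0
xyz [37.7, 0.0, 103.3] dr [0.0, 0.0, 0.0] len 110 0.0
[387 129   8   5  34] [390.9 130.9] [ 0.60350891 -0.17781263  0.185     ] [ 0.62814931 -0.19699156  0.089     ]
[385 140   8   1   8] [388.5 140. ] [ 0.5798532  -0.17153582  0.185     ] [ 0.602129   -0.19008732  0.089     ]
```

Call:
{"method": "send_rows", "body": {
  "xyz": [
    [0,0,-10],
    [-8,2,-30],
    [-18,4,-45],
    [-30,6,-55],
    [-42,8,-62],
    [-54,10,-63],
    [-66,12,-63],
    [-78,14,-63],
    [-90,16,-63],
    [-102.6,17,-63.6]
  ],
  "dr": [
    [0,0,0],
    [0,0,0],
    [0,0,0],
    [0,0,0],
    [0,0,0],
    [0,0,0],
    [0,0,0],
    [0,0,0],
    [0,0,0],
    [0,0.003,-0.001]
  ]
}}

```text
time: 34.23
position: [0.5498, -0.18, 0.2971]
tool_rot: [0.036, 2.794, -0.004]
ft_force: [-0.6, -0.5, 0.2]
grip_width: 0.599
grip_force: 0.0
```

Call:
{"method": "send_rows", "body": {
  "xyz": [
    [-5.5,0,5],
    [-11,0,10],
    [-17,0.5,16],
    [-22,1,21],
    [-28,1,26],
    [-33,1,31],
    [-39,1,37],
    [-44,1.5,42],
    [-50,1.8,47],
    [-55.4,1.8,52]
  ],
  "dr": [
    [0,0,0],
    [0,0,0],
    [0,0,0],
    [0,0,0],
    [0,0,0],
    [0,0,0],
    [0,0,0],
    [0,0,0],
    [0,0,0],
    [0,0,0]
  ]
}}

```text
time: 35.07
position: [0.6209, -0.1804, 0.2677]
tool_rot: [0.036, 2.791, -0.005]
ft_force: [-0.1, -0.5, 0.2]
grip_width: 0.599
grip_force: 0.0
```

```bash
python3 - <<'E'
from h import *
st()
plan([((.620,-.180,.16),Rt(-.0257,.35))])
E
```

```text
t 35.07 p [ 0.6209 -0.1804  0.2677] yaw -0.026 tau 0.35 F [-0.1 -0.5  0.2] w 52.1 gf 0.0 q [ 0.84  0.1  -0.58  1.72 -0.04  1.    1.83]
xyz [37.8, 0.2, 100.9] dr [0.0009, 0.0, -0.0004] len 108 0.0
```

Call:
{"method": "send_rows", "body": {
  "xyz": [
    [4,0,10],
    [8,0,20],
    [12,0,31],
    [16,0,42],
    [20,0,53],
    [24,0,64],
    [28,0,75],
    [32,0,86],
    [36,0,95],
    [37.8,0,101]
  ],
  "dr": [
    [0,0,0],
    [0,0,0],
    [0,0,0],
    [0,0,0],
    [0,0,0],
    [0,0,0],
    [0,0,0],
    [0,0,0],
    [0,0,0],
    [0,0,0]
  ]
}}

```text
time: 35.9
position: [0.6185, -0.1802, 0.1582]
tool_rot: [0.037, 2.793, -0.004]
ft_force: [0.2, 0.2, -0.4]
grip_width: 0.597
grip_force: 0.0
```

Call:
{"method": "send_rows", "body": {
  "xyz": [
    [0,0,0],
    [0,0,0],
    [0,0,0],
    [0,0,0],
    [0,0,0],
    [0,0,0],
    [0,0,0],
    [0,0,0],
    [0,0,0],
    [0,0,0]
  ],
  "dr": [
    [0,0,0],
    [0,0,0],
    [0,0,0],
    [0,0,0],
    [0,0,0],
    [0,0,0],
    [0,0,0],
    [0,0,0],
    [0,0,0],
    [0,0,0]
  ],
  "jaw": 25,
  "grip_force": 30
}}

```text
time: 36.73
position: [0.6199, -0.1804, 0.161]
tool_rot: [0.036, 2.79, -0.006]
ft_force: [0.0, 0.8, 3.9]
grip_width: 0.41
grip_force: 30.0
```

```bash
python3 - <<'E'
from h import *
st()
E
```

```text
t 36.73 p [ 0.6199 -0.1804  0.161 ] yaw -0.026 tau 0.351 F [0.  0.8 3.9] w 35.7 gf 30.0 q [ 0.82  0.18 -0.57  1.86  0.02  0.79  1.8 ]
```

Same relation; same swing and lift.

Call:
{"method": "send_rows", "body": {
  "xyz": [
    [-0.4,0,-1.2],
    [-0.8,0,-2.3],
    [-1.3,0,-3.4],
    [-1.8,0,-4.5],
    [-2.4,0,-5.6],
    [-3,0,-6.7],
    [-3.6,0,-7.7],
    [-4.3,0,-8.7],
    [-5.1,0,-9.7],
    [-5.8,0,-10.6]
  ],
  "dr": [
    [0,0.04,0],
    [0,0.08,0],
    [0,0.12,0],
    [0,0.16,0],
    [0,0.2,0],
    [0,0.24,0],
    [0,0.28,0],
    [0,0.32,0],
    [0,0.36,0],
    [0,0.4,0]
  ]
}}

```text
time: 37.57
position: [0.6208, -0.1805, 0.171]
tool_rot: [-0.04, -3.088, -0.003]
ft_force: [1.3, 0.3, -2.1]
grip_width: 0.411
grip_force: 30.0
```

```bash
python3 - <<'E'
from h import *
st()
E
```

```text
t 37.57 p [ 0.6208 -0.1805  0.171 ] yaw -0.026 tau -0.053 F [ 1.3  0.3 -2.1] w 35.8 gf 30.0 q [ 0.63  0.44 -0.52  1.48  0.23  1.33  1.63]
```

Call:
{"method": "send_rows", "body": {
  "xyz": [
    [0,0,-5],
    [0,0,-10],
    [0,0,-15],
    [0,0,-22],
    [0,0,-30],
    [0,0,-40],
    [0,0,-50],
    [0,0,-60],
    [0,0,-70],
    [0,0,-80]
  ],
  "dr": [
    [0,0,0],
    [0,0,0],
    [0,0,0],
    [0,0,0],
    [0,0,0],
    [0,0,0],
    [0,0,0],
    [0,0,0],
    [0,0,0],
    [0,0,0]
  ]
}}

```text
time: 38.4
position: [0.6252, -0.1806, 0.2535]
tool_rot: [-0.04, -3.092, -0.002]
ft_force: [0.2, -1.2, -0.8]
grip_width: 0.411
grip_force: 30.0
```

```bash
python3 - <<'E'
from h import *
st()
plan([((.53,-.175,.25),Rt(-.027,.15)),((.465,-.092,.15),Rt(-.027,.353))])
im=save('top','t12')
h=cv2.cvtColor(im,cv2.COLOR_RGB2HSV)
w=cv2.inRange(h,(0,0,150),(180,45,255)); w[:160]=0;w[245:]=0;w[:,:318]=0
c=max(cv2.findContours(w,0,2)[0],key=cv2.contourArea); print(cv2.boundingRect(c))
E
```

```text
t 38.4 p [ 0.6252 -0.1806  0.2535] yaw -0.026 tau -0.049 F [ 0.2 -1.2 -0.8] w 35.7 gf 30.0 q [ 0.63  0.4  -0.53  1.37  0.2   1.48  1.65]
xyz [95.0, 3.1, 8.2] dr [0.0007, -0.1993, 0.001] len 95 0.2
xyz [81.4, 81.2, 88.8] dr [0.0, -0.203, 0.0] len 145 0.2
(331, 172, 76, 60)
```

Call:
{"method": "send_rows", "body": {
  "xyz": [
    [9,0,1],
    [19,0.5,2],
    [28,1,3],
    [37,1,4],
    [47,1.5,5],
    [56,2,5],
    [66,2,6],
    [75,2.5,7],
    [85,3,8],
    [95,3,8]
  ],
  "dr": [
    [0,0,0],
    [0,0,0],
    [0,0,0],
    [0,-0.02,0],
    [0,-0.05,0],
    [0,-0.08,0],
    [0,-0.11,0],
    [0,-0.14,0],
    [0,-0.17,0],
    [0,-0.2,0.001]
  ]
}}

```text
time: 39.28
position: [0.529, -0.1748, 0.2486]
tool_rot: [0.04, 2.99, -0.002]
ft_force: [-0.6, 0.9, -1.8]
grip_width: 0.417
grip_force: 30.0
```

Call:
{"method": "send_rows", "body": {
  "xyz": [
    [8,8,9],
    [16,16,18],
    [24,24,27],
    [33,32,36],
    [41,41,44],
    [49,49,53],
    [57,57,62],
    [65,65,71],
    [73,73,80],
    [81.4,81,89]
  ],
  "dr": [
    [0,-0.02,0],
    [0,-0.04,0],
    [0,-0.06,0],
    [0,-0.08,0],
    [0,-0.1,0],
    [0,-0.12,0],
    [0,-0.14,0],
    [0,-0.16,0],
    [0,-0.18,0],
    [0,-0.203,0]
  ]
}}

```text
time: 40.12
position: [0.4644, -0.0918, 0.1484]
tool_rot: [0.037, 2.787, -0.006]
ft_force: [0.3, -0.3, -1.1]
grip_width: 0.413
grip_force: 30.0
```

```bash
python3 - <<'E'
from h import *
st()
plan([((.465,-.092,.0645),Rt(-.027,.353))])
im=save('top','t13')
h=cv2.cvtColor(im,cv2.COLOR_RGB2HSV)
w=cv2.inRange(h,(0,0,150),(180,45,255)); w[:160]=0;w[245:]=0;w[:,:318]=0
c=max(cv2.findContours(w,0,2)[0],key=cv2.contourArea); print(cv2.boundingRect(c))
cv2.imwrite('pics/c13.png',cv2.resize(im[100:260,290:450],(480,480),interpolation=2)[:,:,::-1])
E
```

```text
t 40.12 p [ 0.4644 -0.0918  0.1484] yaw -0.027 tau 0.354 F [ 0.3 -0.3 -1.1] w 35.9 gf 30.0 q [ 0.78 -0.24 -0.53  2.24 -0.28  0.78  1.95]
xyz [28.5, -0.2, 78.9] dr [0.0004, 0.0009, 0.0001] len 84 0.0
(331, 172, 76, 51)
```

View pics/c13.png

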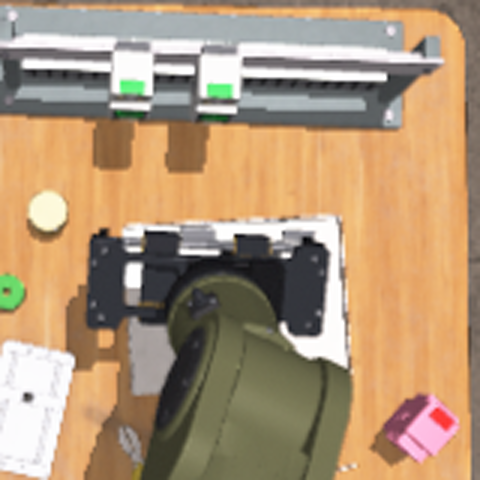

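Call:
{"method": "send_rows", "body": {
  "xyz": [
    [3.5,0,9],
    [7,0,19],
    [10.5,0,29],
    [14,0,39],
    [17.5,0,49],
    [20.5,0,57],
    [23.5,0,65],
    [26,0,71],
    [27.5,0,76],
    [28.5,0,79]
  ],
  "dr": [
    [0,0,0],
    [0,0,0],
    [0,0,0],
    [0,0,0],
    [0,0,0],
    [0,0,0],
    [0,0,0],
    [0,0,0],
    [0,0,0],
    [0,0,0]
  ]
}}

```text
time: 41.0
position: [0.4654, -0.0922, 0.0641]
tool_rot: [0.038, 2.789, -0.005]
ft_force: [-0.3, -0.0, -0.7]
grip_width: 0.415
grip_force: 30.0
```

Call:
{"method": "send_rows", "body": {
  "xyz": [
    [0.1,0,0.3],
    [0.2,0,0.6],
    [0.3,0,0.9],
    [0.4,0,1.2],
    [0.5,0,1.5],
    [0.5,0,1.5],
    [0.5,0,1.5],
    [0.5,0,1.5],
    [0.5,0,1.5],
    [0.5,0,1.5]
  ],
  "dr": [
    [0,0,0],
    [0,0,0],
    [0,0,0],
    [0,0,0],
    [0,0,0],
    [0,0,0],
    [0,0,0],
    [0,0,0],
    [0,0,0],
    [0,0,0]
  ]
}}

```text
time: 41.83
position: [0.4658, -0.0923, 0.0634]
tool_rot: [0.038, 2.788, -0.006]
ft_force: [0.5, 0.4, 0.3]
grip_width: 0.412
grip_force: 30.0
```

```bash
python3 - <<'E'
from h import *
st()
E
```

```text
t 41.83 p [ 0.4658 -0.0923  0.0634] yaw -0.027 tau 0.354 F [0.5 0.4 0.3] w 35.8 gf 30.0 q [ 0.79 -0.09 -0.59  2.33 -0.21  0.55  1.9 ]
```

Call:
{"method": "send_rows", "body": {
  "xyz": [
    [0.2,0,0.6],
    [0.2,0,0.6],
    [0.2,0,0.6],
    [0.2,0,0.6],
    [0.2,0,0.6],
    [0.2,0,0.6],
    [0.2,0,0.6],
    [0.2,0,0.6],
    [0.2,0,0.6],
    [0.2,0,0.6]
  ],
  "dr": [
    [0,0,0],
    [0,0,0],
    [0,0,0],
    [0,0,0],
    [0,0,0],
    [0,0,0],
    [0,0,0],
    [0,0,0],
    [0,0,0],
    [0,0,0]
  ]
}}

```text
time: 42.67
position: [0.4661, -0.0923, 0.0633]
tool_rot: [0.038, 2.788, -0.006]
ft_force: [-2.2, -0.1, 6.5]
grip_width: 0.412
grip_force: 30.0
```

Call:
{"method": "send_rows", "body": {
  "xyz": [
    [0,0,0],
    [0,0,0],
    [0,0,0],
    [0,0,0],
    [-3,0,-8],
    [-10,0,-27],
    [-18,0,-49],
    [-28,0,-76],
    [-38,0,-104],
    [-48,0,-131]
  ],
  "dr": [
    [0,0,0],
    [0,0,0],
    [0,0,0],
    [0,0,0],
    [0,0,0],
    [0,0,0],
    [0,0,0],
    [0,0,0],
    [0,0,0],
    [0,0,0]
  ],
  "jaw": 52
}}

```text
time: 43.5
position: [0.4651, -0.0922, 0.2042]
tool_rot: [0.038, 2.788, -0.006]
ft_force: [1.5, -0.8, 0.1]
grip_width: 0.595
grip_force: 0.0
```

```bash
python3 - <<'E'
from h import *
st()
plan([((.53,.05,.33),Rt(-.03,.1)),((.46,.33,.27),Rt(-.03,0.))])
E
```

```text
t 43.5 p [ 0.4651 -0.0922  0.2042] yaw -0.027 tau 0.354 F [ 1.5 -0.8  0.1] w 51.7 gf 0.0 q [ 0.75 -0.3  -0.47  2.17 -0.28  0.91  1.95]
xyz [-100.9, 143.9, -96.8] dr [0.0011, 0.2538, 0.0029] len 201 0.25
xyz [84.0, 277.8, 51.9] dr [-0.0, 0.1, -0.0] len 295 0.1
```

Call:
{"method": "send_rows", "body": {
  "xyz": [
    [-5,0,-15],
    [-14,8,-35],
    [-24,20,-55],
    [-36,36,-70],
    [-48,54,-80],
    [-60,72,-88],
    [-72,92,-94],
    [-84,112,-97],
    [-94,130,-97],
    [-101,144,-97]
  ],
  "dr": [
    [0,0.02,0],
    [0,0.04,0],
    [0,0.07,0],
    [0,0.1,0],
    [0,0.13,0],
    [0,0.16,0],
    [0,0.19,0],
    [0,0.22,0],
    [0,0.24,0],
    [0.001,0.254,0.003]
  ],
  "jaw": 0
}}

```text
time: 44.33
position: [0.5313, 0.0517, 0.3295]
tool_rot: [0.044, 3.042, 0.0]
ft_force: [-0.8, 0.3, -0.5]
grip_width: 0.012
grip_force: 0.0
```

```bash
python3 - <<'E'
from h import *
st()
plan([((.408,.350,.27),Rt(-.03,0.)),((.408,.350,.102),Rt(-.03,0)),((.457,.349,.102),Rt(-.03,0))])
im=save('top','t14'); b=save('side','s14')
cv2.imwrite('pics/c14.png',np.hstack([cv2.resize(im[100:240,300:440],(400,400),interpolation=2),cv2.resize(b[120:240,250:370],(400,400),interpolation=2)])[:,:,::-1])
E
```

```text
t 44.33 p [0.5313 0.0517 0.3295] yaw -0.029 tau 0.1 F [-0.8  0.3 -0.5] w 1.1 gf 0.0 q [ 0.6  -0.01 -0.75  1.65  0.01  1.4   1.39]
xyz [137.1, 294.5, 46.5] dr [0.0017, 0.0997, 0.0011] len 328 0.1
xyz [0.0, 0.0, 168.0] dr [0.0, 0.0, 0.0] len 168 0.0
xyz [-49.0, 0.5, 0.0] dr [0.0, 0.0, 0.0] len 49 0.0
```

View pics/c14.png

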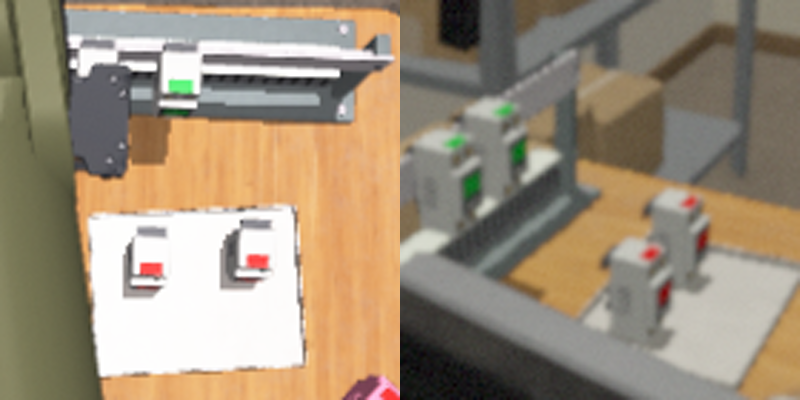

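Call:
{"method": "send_rows", "body": {
  "xyz": [
    [14,29,5],
    [27,59,9],
    [41,88,14],
    [55,118,19],
    [69,147,23],
    [82,177,28],
    [96,206,33],
    [110,236,37],
    [123,265,42],
    [137,294.5,46.5]
  ],
  "dr": [
    [0,0.01,0],
    [0,0.02,0],
    [0,0.03,0],
    [0,0.04,0],
    [0,0.05,0],
    [0,0.06,0],
    [0,0.07,0],
    [0,0.08,0],
    [0,0.09,0],
    [0.002,0.1,0.001]
  ]
}}

```text
time: 45.27
position: [0.4074, 0.3478, 0.2683]
tool_rot: [-0.052, -3.141, 0.005]
ft_force: [0.2, 0.2, 0.2]
grip_width: 0.007
grip_force: 0.0
```

Call:
{"method": "send_rows", "body": {
  "xyz": [
    [0,0,18],
    [0,0,36],
    [0,0,56],
    [0,0,76],
    [0,0,96],
    [0,0,116],
    [0,0,136],
    [0,0,154],
    [0,0,164],
    [0,0,168]
  ],
  "dr": [
    [0,0,0],
    [0,0,0],
    [0,0,0],
    [0,0,0],
    [0,0,0],
    [0,0,0],
    [0,0,0],
    [0,0,0],
    [0,0,0],
    [0,0,0]
  ]
}}

```text
time: 46.1
position: [0.407, 0.346, 0.0989]
tool_rot: [-0.05, -3.138, 0.006]
ft_force: [-0.1, -0.9, 0.5]
grip_width: 0.002
grip_force: 0.0
```

Call:
{"method": "send_rows", "body": {
  "xyz": [
    [-5,0,0],
    [-10,0,0],
    [-15,0,0],
    [-20,0,0],
    [-25,0,0],
    [-30,0,0],
    [-35,0,0],
    [-40,0,0],
    [-45,0,0],
    [-47,0,0]
  ],
  "dr": [
    [0,0,0],
    [0,0,0],
    [0,0,0],
    [0,0,0],
    [0,0,0],
    [0,0,0],
    [0,0,0],
    [0,0,0],
    [0,0,0],
    [0,0,0]
  ]
}}

```text
time: 46.93
position: [0.4508, 0.3471, 0.0998]
tool_rot: [-0.047, -3.132, 0.004]
ft_force: [-14.7, -1.1, 7.2]
grip_width: 0.006
grip_force: 7.8
```

```bash
python3 - <<'E'
from h import *
st()
E
```

```text
t 46.93 p [0.4508 0.3471 0.0998] yaw -0.03 tau -0.009 F [-14.7  -1.1   7.2] w 0.5 gf 7.8 q [ 0.09  0.43 -0.95  1.79  0.38  1.13  0.55]
```

Call:
{"method": "send_rows", "body": {
  "xyz": [
    [-1,0,0],
    [-2,0,0],
    [-3,0,0],
    [-3,0,0],
    [-3,0,0],
    [-3,0,0],
    [-3,0,0],
    [-3,0,0],
    [-3,0,0],
    [-3,0,0]
  ],
  "dr": [
    [0,0,0],
    [0,0,0],
    [0,0,0],
    [0,0,0],
    [0,0,0],
    [0,0,0],
    [0,0,0],
    [0,0,0],
    [0,0,0],
    [0,0,0]
  ]
}}

```text
time: 47.77
position: [0.4511, 0.3472, 0.0998]
tool_rot: [-0.044, -3.129, 0.007]
ft_force: [-16.3, -1.0, 9.5]
grip_width: 0.008
grip_force: 9.3
```

```bash
python3 - <<'E'
from h import *
st()
E
```

```text
t 47.77 p [0.4511 0.3472 0.0998] yaw -0.028 tau -0.012 F [-16.3  -1.    9.5] w 0.7 gf 9.3 q [ 0.09  0.43 -0.95  1.78  0.38  1.14  0.56]
```

Call:
{"method": "send_rows", "body": {
  "xyz": [
    [8,0,0],
    [20,0,-5],
    [24,0,-25],
    [28,0,-50],
    [32,0,-75],
    [36,0,-100],
    [40,0,-125],
    [44,0,-150],
    [47,0,-170],
    [50,0,-180]
  ],
  "dr": [
    [0,0,0],
    [0,0,0],
    [0,0,0],
    [0,0,0],
    [0,0,0],
    [0,0,0],
    [0,0,0],
    [0,0,0],
    [0,0,0],
    [0,0,0]
  ],
  "jaw": 50,
  "grip_force": 12
}}

```text
time: 48.6
position: [0.4094, 0.3485, 0.2833]
tool_rot: [0.051, 3.137, 0.001]
ft_force: [0.4, 0.3, 0.7]
grip_width: 0.565
grip_force: 0.0
```

```bash
python3 - <<'E'
from h import *
st()
b=save('side','s15')[235:325,160:280]
cv2.imwrite('pics/c15.png',cv2.resize(b,(800,600),interpolation=2)[:,:,::-1])
ox,oy=.454,.348
f=lambda th,dx,dy:(np.array(proj('side',(ox+.044*np.sin(th)+dx/1e3*np.cos(th),oy+dy,.058+.044*np.cos(th)-dx/1e3*np.sin(th))))-[160,235])*6.667+3.3
for th in(.5,.35,.08): print(th,[np.round(f(th,dx,dy)) for dx in(-5.5,5.5) for dy in(-.01,.01)])
# hood tab location at full open
hx=ox+.055; p=np.array([hx+.0628,oy-.0035,.052+.1225]); print('tab',p,(np.array(proj('side',p))-[160,235])*6.667)
plan([(p+[0,0,.09],Rt(-.03,0)),(p+[0,0,.008],Rt(-.03,0))])
E
```

```text
t 48.6 p [0.4094 0.3485 0.2833] yaw -0.032 tau 0.004 F [0.4 0.3 0.7] w 49.2 gf 0.0 q [ 0.22  0.17 -1.07  1.64  0.15  1.42  0.67]
0.5 [array([419., 325.]), array([375., 368.]), array([396., 328.]), array([352., 370.])]
0.35 [array([435., 327.]), array([391., 370.]), array([409., 326.]), array([366., 368.])]
0.08 [array([466., 338.]), array([422., 381.]), array([437., 328.]), array([393., 371.])]
tab [0.5718 0.3445 0.1745] [101.53713477  43.15181657]
xyz [-162.9, 0.5, 20.2] dr [0.0009, 0.0044, -0.0016] len 164 0.0
xyz [0.0, 0.0, 82.0] dr [0.0, 0.0, 0.0] len 82 0.0
```

View pics/c15.png

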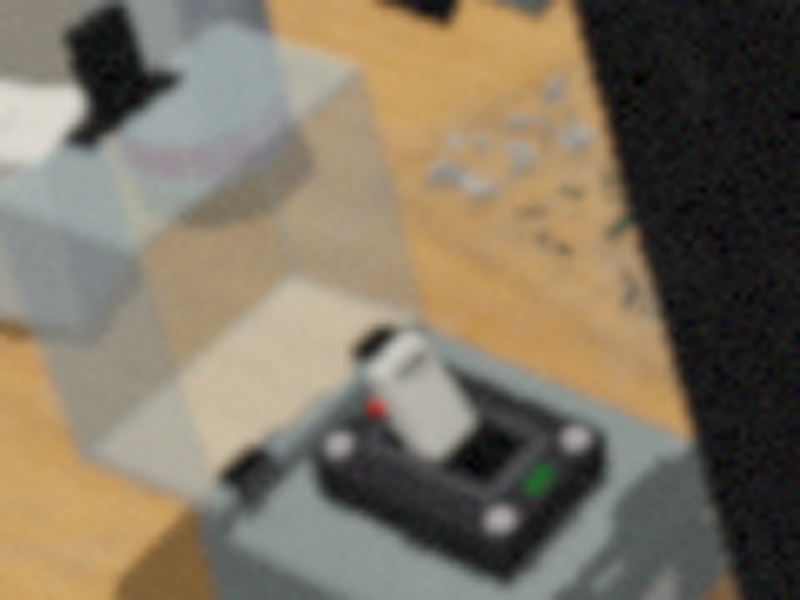

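Call:
{"method": "send_rows", "body": {
  "xyz": [
    [-16,0,2],
    [-33,0,4],
    [-49,0,6],
    [-65,0,8],
    [-81,0,10],
    [-98,0,12],
    [-114,0,14],
    [-130,0,16],
    [-147,0,18],
    [-163,0.5,20]
  ],
  "dr": [
    [0,0,0],
    [0,0,0],
    [0,0,0],
    [0,0,0],
    [0,0,0],
    [0,0,0],
    [0,0,0],
    [0,0,0],
    [0,0,0],
    [0,0.004,0]
  ]
}}

```text
time: 49.48
position: [0.5718, 0.3426, 0.2581]
tool_rot: [-0.05, -3.135, 0.005]
ft_force: [1.0, 0.4, -0.4]
grip_width: 0.574
grip_force: 0.0
```

Call:
{"method": "send_rows", "body": {
  "xyz": [
    [0,0,10],
    [0,0,20],
    [0,0,30],
    [0,0,40],
    [0,0,50],
    [0,0,60],
    [0,0,70],
    [0,0,78],
    [0,0,82],
    [0,0,82]
  ],
  "dr": [
    [0,0,0],
    [0,0,0],
    [0,0,0],
    [0,0,0],
    [0,0,0],
    [0,0,0],
    [0,0,0],
    [0,0,0],
    [0,0,0],
    [0,0,0]
  ]
}}

```text
time: 50.32
position: [0.5697, 0.3431, 0.177]
tool_rot: [-0.049, -3.135, 0.003]
ft_force: [-0.1, -0.4, 1.2]
grip_width: 0.572
grip_force: 0.0
```

```bash
python3 - <<'E'
from h import *
st()
r,a0=.1376,np.arctan2(53,127)
P=np.array([r*np.cos(a0+1.65),r*np.sin(a0+1.65)])*1000
for th in np.linspace(1.65,-.02,31): 
    q=np.array([r*np.cos(a0+th),r*np.sin(a0+th)])*1000-P
    print(round(th,2),[round(q[0],1),round(-q[1],1)],end=' ')
E
```

```text
t 50.32 p [0.5697 0.3431 0.177 ] yaw -0.031 tau -0.006 F [-0.1 -0.4  1.2] w 49.8 gf 0.0 q [ 0.07  0.55 -0.92  1.46  0.44  1.35  0.67]
1.65 [np.float64(0.0), np.float64(-0.0)] 1.59 [np.float64(6.9), np.float64(-3.3)] 1.54 [np.float64(14.0), np.float64(-6.2)] 1.48 [np.float64(21.2), np.float64(-8.7)] 1.43 [np.float64(28.6), np.float64(-10.9)] 1.37 [np.float64(36.0), np.float64(-12.6)] 1.32 [np.float64(43.6), np.float64(-13.8)] 1.26 [np.float64(51.2), np.float64(-14.7)] 1.2 [np.float64(58.9), np.float64(-15.1)] 1.15 [np.float64(66.5), np.float64(-15.2)] 1.09 [np.float64(74.2), np.float64(-14.7)] 1.04 [np.float64(81.8), np.float64(-13.9)] 0.98 [np.float64(89.3), np.float64(-12.6)] 0.93 [np.float64(96.8), np.float64(-11.0)] 0.87 [np.float64(104.2), np.float64(-8.9)] 0.82 [np.float64(111.4), np.float64(-6.4)] 0.76 [np.float64(118.5), np.float64(-3.5)] 0.7 [np.float64(125.4), np.float64(-0.2)] 0.65 [np.float64(132.1), np.float64(3.5)] 0.59 [np.float64(138.6), np.float64(7.5)] 0.54 [np.float64(144.9), np.float64(11.9)] 0.48 [np.float64(150.9), np.float64(16.7)] 0.43 [np.float64(156.7), np.float64(21.7)] 0.37 [np.float64(162.1), np.float64(27.1)] 0.31 [np.float64(167.3), np.float64(32.8)] 0.26 [np.float64(172.1), np.float64(38.7)] 0.2 [np.float64(176.6), np.float64(44.9)] 0.15 [np.float64(180.7), np.float64(51.4)] 0.09 [np.float64(184.5), np.float64(58.0)] 0.04 [np.float64(187.9), np.float64(64.9)] -0.02 [np.float64(190.9), np.float64(72.0)]
```

Call:
{"method": "send_rows", "body": {
  "xyz": [
    [0,0,0],
    [0,0,0],
    [0,0,0],
    [0,0,0],
    [0,0,0],
    [0,0,0],
    [0,0,0],
    [0,0,0],
    [0,0,0],
    [0,0,0]
  ],
  "dr": [
    [0,0,0],
    [0,0,0],
    [0,0,0],
    [0,0,0],
    [0,0,0],
    [0,0,0],
    [0,0,0],
    [0,0,0],
    [0,0,0],
    [0,0,0]
  ],
  "jaw": 15
}}

```text
time: 51.15
position: [0.5697, 0.3463, 0.1791]
tool_rot: [-0.046, -3.137, -0.005]
ft_force: [0.0, 3.9, -0.4]
grip_width: 0.25
grip_force: 12.0
```

Call:
{"method": "send_rows", "body": {
  "xyz": [
    [7,1,-3.3],
    [14,1,-6.2],
    [21,1,-8.7],
    [28.6,1,-10.9],
    [36,1,-12.6],
    [43.6,1,-13.8],
    [51,1,-14.7],
    [59,1,-15],
    [66.5,1,-15],
    [74,1,-14.7]
  ],
  "dr": [
    [0,0,0],
    [0,0,0],
    [0,0,0],
    [0,0,0],
    [0,0,0],
    [0,0,0],
    [0,0,0],
    [0,0,0],
    [0,0,0],
    [0,0,0]
  ]
}}

```text
time: 51.98
position: [0.4955, 0.3478, 0.1939]
tool_rot: [-0.048, -3.137, -0.001]
ft_force: [1.2, 5.4, -1.1]
grip_width: 0.25
grip_force: 12.0
```

Call:
{"method": "send_rows", "body": {
  "xyz": [
    [7.6,0,1],
    [15,0,2],
    [22.6,0,3.7],
    [30,0,5.8],
    [37,0,8.3],
    [44.3,0,11.2],
    [51,0,14.5],
    [58,0,18],
    [64.4,0,22],
    [70.7,0,26.6]
  ],
  "dr": [
    [0,0,0],
    [0,0,0],
    [0,0,0],
    [0,0,0],
    [0,0,0],
    [0,0,0],
    [0,0,0],
    [0,0,0],
    [0,0,0],
    [0,0,0]
  ]
}}

```text
time: 52.82
position: [0.4245, 0.3491, 0.1668]
tool_rot: [-0.049, -3.136, 0.002]
ft_force: [-0.5, 4.5, 2.8]
grip_width: 0.25
grip_force: 12.0
```

```bash
python3 - <<'E'
from h import *
st()
E
```

```text
t 52.82 p [0.4245 0.3491 0.1668] yaw -0.031 tau -0.005 F [-0.5  4.5  2.8] w 21.7 gf 12.0 q [ 0.16  0.31 -1.04  1.77  0.28  1.23  0.59]
```

Call:
{"method": "send_rows", "body": {
  "xyz": [
    [6,1,4.8],
    [11.8,1,9.8],
    [17.2,1,15.2],
    [22.4,1,20.9],
    [27.2,1,26.8],
    [31.7,1,33],
    [35.8,1,39.5],
    [39.6,1,46],
    [43,1,53],
    [45.5,1,59]
  ],
  "dr": [
    [0,0,0],
    [0,0,0],
    [0,0,0],
    [0,0,0],
    [0,0,0],
    [0,0,0],
    [0,0,0],
    [0,0,0],
    [0,0,0],
    [0,0,0]
  ]
}}

```text
time: 53.65
position: [0.3792, 0.3501, 0.1071]
tool_rot: [-0.049, -3.135, 0.006]
ft_force: [-0.0, -5.1, 11.4]
grip_width: 0.252
grip_force: 12.0
```

Call:
{"method": "send_rows", "body": {
  "xyz": [
    [0,0,0.5],
    [0.2,0,1],
    [0.4,0,1.5],
    [0.6,0,2],
    [0.6,0,2.5],
    [0.6,0,3],
    [0.6,0,3],
    [0.6,0,3],
    [0.6,0,3],
    [0.6,0,3]
  ],
  "dr": [
    [0,0,0],
    [0,0,0],
    [0,0,0],
    [0,0,0],
    [0,0,0],
    [0,0,0],
    [0,0,0],
    [0,0,0],
    [0,0,0],
    [0,0,0]
  ]
}}

```text
time: 54.48
position: [0.3792, 0.3502, 0.1062]
tool_rot: [-0.05, -3.136, 0.007]
ft_force: [-4.1, -8.3, 13.9]
grip_width: 0.251
grip_force: 12.0
```

```bash
python3 - <<'E'
from h import *
st()
E
```

```text
t 54.48 p [0.3792 0.3502 0.1062] yaw -0.032 tau -0.005 F [-4.1 -8.3 13.9] w 21.8 gf 12.0 q [ 0.13  0.31 -1.04  1.9   0.3   1.1   0.51]
```

Call:
{"method": "send_rows", "body": {
  "xyz": [
    [-0.6,0,-3],
    [-0.6,0,-3],
    [-0.6,0,-3],
    [-0.6,0,-3],
    [-0.6,0,-3],
    [0,0,-5],
    [0,0,-20],
    [0,0,-45],
    [0,0,-75],
    [0,0,-105]
  ],
  "dr": [
    [0,0,0],
    [0,0,0],
    [0,0,0],
    [0,0,0],
    [0,0,0],
    [0,0,0],
    [0,0,0],
    [0,0,0],
    [0,0,0],
    [0,0,0]
  ],
  "jaw": 50
}}

```text
time: 55.32
position: [0.379, 0.3515, 0.2112]
tool_rot: [-0.048, -3.135, 0.002]
ft_force: [1.1, 0.6, 0.3]
grip_width: 0.575
grip_force: 0.0
```

Call:
{"method": "send_rows", "body": {
  "xyz": [
    [-12,-25,-8],
    [-25,-49,-15],
    [-37,-74,-23],
    [-49,-99,-31],
    [-61,-123,-39],
    [-74,-148,-46],
    [-86,-173,-54],
    [-98,-197,-62],
    [-110,-222,-69],
    [-122.6,-246.7,-77]
  ],
  "dr": [
    [0,0,0],
    [0,0,0],
    [0,0,0],
    [0,0,0],
    [0,0,0],
    [0,0,0],
    [0,0,0],
    [0,0,0],
    [0,0,0],
    [0,0,0]
  ]
}}

```text
time: 56.15
position: [0.4951, 0.1001, 0.2875]
tool_rot: [-0.048, -3.137, 0.003]
ft_force: [0.7, 0.6, 0.1]
grip_width: 0.573
grip_force: 0.0
```

Call:
{"method": "send_rows", "body": {
  "xyz": [
    [-2,-25,0],
    [-3,-50,0],
    [-5,-75,0],
    [-6,-100,0],
    [-8,-125,0],
    [-10,-150,0],
    [-11,-175,0],
    [-13,-200,0],
    [-15,-225,0],
    [-16,-250,0]
  ],
  "dr": [
    [0,0,0],
    [0,0,0],
    [0,0,0],
    [0,0,0],
    [0,0,0],
    [0,0,0],
    [0,0,0],
    [0,0,0],
    [0,0,0],
    [0,0,0]
  ]
}}

```text
time: 56.98
position: [0.5032, -0.1501, 0.2874]
tool_rot: [-0.048, -3.137, 0.002]
ft_force: [0.4, -0.3, 0.8]
grip_width: 0.573
grip_force: 0.0
```

```bash
python3 - <<'E'
from h import *
st()
save('top','t20'); save('side','s20')
t0=cv2.imread('pics/top0.png'); t=cv2.imread('pics/t20.png')
for n,a in(('t0',t0),('t20',t)):
    m=cv2.inRange(cv2.cvtColor(a,cv2.COLOR_BGR2HSV),(0,0,0),(180,255,55))[200:228,178:205]
    k,_,s,c=cv2.connectedComponentsWithStats(m); print(n,[(s[i].tolist(),c[i].round(1).tolist()) for i in range(1,k) if s[i,4]>15])
    g=a.min(2)[178:200,184:202]; print(g)
print('diff',cv2.absdiff(t0,t)[165:205,170:212].mean())
ox,oy=.454,.349
for th in(.5,.4,.3):
    print(th,[np.round(proj('top',(ox+.044*np.sin(th)+dx/1e3*np.cos(th),oy,.058+.044*np.cos(th)-dx/1e3*np.sin(th))),1) for dx in(-5.5,5.5)])
E
```

```text
t 56.98 p [ 0.5032 -0.1501  0.2874] yaw -0.031 tau -0.005 F [ 0.4 -0.3  0.8] w 49.9 gf 0.0 q [ 0.86  0.07 -0.65  1.66  0.05  1.43  1.74]
t0 [([8, 10, 9, 6, 45], [11.6, 12.2]), ([8, 17, 7, 5, 25], [10.4, 18.7])]
[[158 158 158 151 146 157 152 151 151 151 150 152 151 153 155 155 156 155]
 [158 159 154 137 146 158 148 129 128 130 132 137 138 134 136 137 139 145]
 [160 159 153 138 164 175 165 130 129 130 138 137 136 131 132 133 140 167]
 [159 160 154 133 150 164 150 129 130 130 136 137 137 130 132 131 142 172]
 [158 158 151 129 132 137 133 133 133 133 135 140 132 134 135 134 135 148]
 [159 157 145 130 131 133 140 140 138 139 139 139 139 139 139 139 137 133]
 [159 157 145 130 130 130 135 137 134 134 135 134 134 135 136 137 140 135]
 [158 157 145 129 130 132 136 133 120 120 121 121 122 122 123 131 140 134]
 [158 156 146 129 129 132 138 133 121 121 120 121 120 122 125 131 139 132]
 [159 158 147 131 131 137 139 135 123 124 123 120 121 121 125 134 140 132]
 [159 157 144 133 152 167 161 158 154 153 149 133 127 125 126 135 140 131]
 [159 155 140 143 183 195 196 195 194 195 188 165 152 143 133 13
[... 1929 characters left out ...]
179 174 150 147 146 149 155 140 136 136 137 136 137 140 143 156 156 150]
 [179 174 152 146 147 149 154 140 136 135 137 135 135 138 143 156 156 150]
 [179 174 153 147 146 149 154 140 135 136 136 136 136 138 143 156 154 150]
 [179 173 151 146 146 148 154 140 136 136 136 136 137 139 143 156 154 149]
 [180 173 148 146 146 150 153 139 136 137 136 136 136 138 144 159 153 150]
 [179 173 146 145 147 151 153 141 142 141 141 142 142 144 147 159 154 150]
 [179 172 147 146 147 151 159 155 155 154 156 156 154 156 158 159 153 150]]
diff 20.476190476190474
0.5 [array([191.7, 184.3]), array([192.4, 181. ])]
0.4 [array([191.5, 185.8]), array([192.1, 182.2])]
0.3 [array([191.3, 187.3]), array([191.8, 183.6])]
```

```bash
python3 - <<'E'
from h import *
for n in('top0','t20'):
    h=cv2.cvtColor(cv2.imread(f'pics/{n}.png'),cv2.COLOR_BGR2HSV); print(n)
    for nm,lo,hi in(('red',(0,150,90),(6,255,255)),('green',(50,110,60),(80,255,255)),('jar',(18,40,180),(32,110,255))):
        k,_,st_,ce=cv2.connectedComponentsWithStats(cv2.inRange(h,lo,hi))
        print(nm,[ce[i].round(1).tolist() for i in range(1,k) if st_[i,4]>12])
for n in('side0','s20'):
    g=cv2.imread(f'pics/{n}.png'); g=(g/g.mean()*100).clip(0,255).astype(np.uint8)
    globals()[n]=g[255:350,180:270]
d=cv2.absdiff(side0,s20).max(2); ys,xs=np.where(d>60); print(len(xs),xs.min()+180 if len(xs) else 0,xs.max()+180 if len(xs) else 0,ys.min()+255,ys.max()+255)
E
```

```text
top0
red [[390.9, 130.9], [420.9, 132.0], [436.8, 239.1], [433.8, 293.9]]
green [[333.6, 128.6], [362.8, 129.7], [332.6, 137.6], [360.9, 138.6], [292.0, 196.9]]
jar [[305.3, 169.7]]
t20
red [[389.4, 190.7], [352.4, 193.4]]
green [[333.4, 128.5], [362.8, 129.7], [332.4, 137.5], [292.0, 196.9]]
jar [[152.9, 150.0], [304.9, 169.5], [158.8, 189.6], [346.1, 323.4]]Traceback (most recent call last):
  File "<stdin>", line 10, in <module>
    return umr_minimum(a, axis, None, out, keepdims, initial, where)
ValueError: zero-size array to reduction operation minimum which has no identity
```

```bash
python3 -c "
from bench import *
print(close_job())"
```

```text
the job is handed in; nothing more can be done
None
```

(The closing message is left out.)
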